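# Hang the retainers to dry and stack the bracket cases

### The job

Take every pink retainer out of its clip holder and hang it astride the drying bar, resting freely on the bar between its posts and not touching another retainer; once all of them hang there, press the dryer's green start button fully down. Also stack all the closed bracket cases squarely on the violet pad in one upright column, flush with each other and lined up with the pad, in any order. Leave the other things on the counter where they are.

Things in the scene. Friction and masses are not known exactly. Their poses are not given: they have to be found in the camera images.
- retainer_a: pink retainer: rigid upside-down U, 58 wide (x), 16 thick (y), 52 high (z up), legs 11 wide, gap 36 wide and 40 high; origin under its centre at foot level, 8 mm above the counter while in its clip holder (black base, two steel plates 34 wide on either side of its thickness, up to 36 mm above the counter): draw it straight up, held by the legs' outer faces. May be absent.
- retainer_a_seat (a point): the middle of the underside of the crown of retainer_a (40 mm above its origin), which rests on the bar when hung
- retainer_b: pink retainer: rigid upside-down U, 58 wide (x), 16 thick (y), 52 high (z up), legs 11 wide, gap 36 wide and 40 high; origin under its centre at foot level, 8 mm above the counter while in its clip holder (black base, two steel plates 34 wide on either side of its thickness, up to 36 mm above the counter): draw it straight up, held by the legs' outer faces. May be absent.
- retainer_b_seat (a point): the middle of the underside of the crown of retainer_b (40 mm above its origin), which rests on the bar when hung
- retainer_c: pink retainer: rigid upside-down U, 58 wide (x), 16 thick (y), 52 high (z up), legs 11 wide, gap 36 wide and 40 high; origin under its centre at foot level, 8 mm above the counter while in its clip holder (black base, two steel plates 34 wide on either side of its thickness, up to 36 mm above the counter): draw it straight up, held by the legs' outer faces. May be absent.
- retainer_c_seat (a point): the middle of the underside of the crown of retainer_c (40 mm above its origin), which rests on the bar when hung
- dryer: white drying unit, fixed: origin under the middle of its drip tray (100 x 270, 8 mm floor); along its y a horizontal steel bar, 10 mm diameter, axis 120 mm above the counter, between two 12 mm posts at y = -120 and +120 (tops at 125 mm); at y = +175 a fan box 100 x 75 x 70 high with the green start button on top
- bar_mid (a point): middle of the drying bar's axis; its y axis runs along the bar, z up
- start (a joint): travel of the green start button, m: 0 released, 0.006 fully down (about 5 N); it springs back
- start_top (a point): centre of the top face of the start button (28 mm diameter, pressed downwards)
- pad: violet silicone storage pad, fixed, 72 (x) by 100 (y) by 4 high; origin at the centre of its underside
- case_a: closed light blue bracket case with a white paper patch on its lid, 64 (x) by 92 (y) by 24 high, about 90 g; origin at the centre of its underside. May be absent.
- case_b: closed light green bracket case with a white paper patch on its lid, 64 (x) by 92 (y) by 24 high, about 90 g; origin at the centre of its underside. May be absent.
- case_c: closed yellow bracket case with a white paper patch on its lid, 64 (x) by 92 (y) by 24 high, about 90 g; origin at the centre of its underside. May be absent.
- case_d: closed orange bracket case with a white paper patch on its lid, 64 (x) by 92 (y) by 24 high, about 90 g; origin at the centre of its underside. May be absent.
- hemostat: gold-toned hemostat lying flat, 145 long (x), 8 high; bystander, to be left alone; origin at the centre of its underside
- finger_rest: violet silicone finger rest, 50 x 30 x 30 high; bystander, to be left alone; origin at the centre of its underside
- gauge: steel measuring gauge lying flat, 110 long (x), 8 high; bystander, to be left alone; origin at the centre of its underside
- round_tin: round aluminium tin, 59 diameter, 24 high; bystander, to be left alone; origin at the centre of its underside
- adhesive_jar: small adhesive jar, 44 diameter, 50 high; bystander, to be left alone; origin at the centre of its underside
- rinse_cup: blue rinse cup, 66 diameter, 70 high; bystander, to be left alone; origin at the centre of its underside

How it is judged:
By the outcome, as a careful person would: the job done as asked, in the order asked, and still so for the second after the job is handed in, with the robot touching nothing.
Of retainer_a, retainer_b, retainer_c only 2 to 3 are there at a start; the rules pass over those that are not, and their reading is None.
Of case_a, case_b, case_c, case_d only 3 to 4 are there at a start; the rules pass over those that are not, and their reading is None.
At some moment in a run one of case_a, case_b, case_c, case_d may be knocked a few centimetres aside while the robot is not near it.
It also fails if it takes over 210 s, if anything falls off the work surface, if the arm or the gripper's body presses on something with over 40 N, if the wrist force passes 120 N, or if a joint passes its speed limit or range.

### The arm

A 6-joint arm with a two-finger parallel gripper is mounted at the origin on the work surface. World frame = base frame: x ahead of the robot, y to its left, z up, the work surface at z = 0. Lengths are in m, angles in degrees, forces in N, time in s.
With the tool pointing down it reaches from about 0.275 to 0.825 m from the base axis. Payload 4.9 kg.
Tool frame: the origin (TCP) lies between the finger pads; the fingertips stand 17 mm ahead of it and the grasp point (between the pads) lies 2 mm behind it (manip.tips_ahead is the distance from the TCP to the fingertips, in m); y points along the fingers, x is the direction in which the jaws open and shut, and the axes are right-handed (so a half turn about y gives the same grasp; the last joint's range is limited). The gripper opens to 85 mm and grips with 20 to 120 N. Pads are 22 mm wide; open, the fingers measure 114 mm over their backs; the gripper's body (76 mm by 85 mm) begins 54 mm behind the grasp point. The pads swing forward as they close: fully open they stand 13 mm farther back than shut.
Start: joints at [-77.246, 18.69, -11.035, 60.275, 0, 82.311], TCP at [0.192, -0.515, 0.248] pointing down, gripper open.
Joint ranges: [-152.03, 152.03], [-55.5, 102.48], [-74.3, 77.21], [-110.64, 120.58], [-84.22, 78.4], [-180, 180]. Speed limits (degrees/s): [147.25, 147.25, 180, 180, 180, 180].

### API

Orientations are given as [roll, pitch, yaw] about the fixed x, y, z axes, in that order (R = Rz(yaw) Ry(pitch) Rx(roll)).
In Python, from bench import manip gives the robot as it stands.
- The arm moves only by the shell command python3 -m crank 'ROWS' [FORCE]. ROWS is a JSON object of lists of equal length, an entry for each row: "translation": the shift along the tool's x, y, z in cm, a list of three; "dr": the turn, a rotation vector about the tool's x, y, z in rad, a list of three; "gripper": the opening, from 0 (shut) to 1 (fully open). A call has 1 to 12 rows; each row shifts and turns the commanded pose from where the row before left it, along the tool's axes as they then stand; what a row does not reach is not made up. A row lasts 1/10 s, in which the tool goes at most 50 mm and 8.59 degrees, less where a joint would pass 70% of its speed; a pose out of reach is approached as far as the arm can. A call is refused whole if a number of a shift passes 5 or a number of a turn 0.15, either way. A call with a gripper value outside its range is refused whole. The fingers move at their own pace and stop on an object; FORCE is the grip in N (left out, the last holds). Time passes only in rows, so rows that do not move let the fingers close. It gives the time, the measured TCP pose, the force and the opening at its end, in the units of the state.
- manip.sense(): the state, without advancing time (a new reading comes with each control period).
- manip.capture(name): name is "scene" or "side" or "wrist"; returns a dict with "frame" (384x512x3 uint8, red, green, blue), "range_z" (384x512 float32, m along the optical axis (not along the pixel's ray), 0 where there is no reading), "K" (3x3 intrinsics, pixels), "view" (4x4, takes a point from world to camera coordinates). Camera axes: x right, y up, looking along -z (the intrinsics and any distortion apply to the point x, -y, -z); pixel columns grow to the right and rows downward; lengths in m; the calibration is good to about 2 mm. A picture is of the moment at which its call begins.
- manip.sign_off(): hands the job in, once; it reports no verdict.
The state is a dict: "t": time; "q": joint angles; "joint_vel": joint speeds; "joint_torque": joint torques, N m; "position": TCP position; "tcp_rot": TCP orientation; "wrist_force": force on the tool from outside, world axes, zero at the start; "wrist_torque": the same for the moment, N m; "width": finger opening in m.
Only numpy, scipy, OpenCV 4.12 (cv2) and the standard library are available. Lean on these libraries where they do the work, as an engineer would, in place of code of your own. Each camera call takes 0.05 s, during which the arm holds its last target.

## Working session

There is one attempt and no reset: what is moved stays moved. The work goes in short steps, Python scripts to look and compute and a shell command to move; the robot and the scene stay as the last step left them, time stands still between calls to the robot, and variables do not carry over. Pictures are saved under pics/ and viewed, and the job is handed in when it is done.

```bash
ls; mkdir -p pics; python3 - <<'E'
from bench import manip
import cv2
print(manip.sense())
for n in ["scene","side","wrist"]:
    c=manip.capture(n)
    cv2.imwrite(f"pics/{n}0.png",c["frame"][:,:,::-1]); print(n,c["K"].tolist(),c["view"].round(4).tolist(), [k for k in c])
E
```

```text
pics
{'t': 0.0, 'q': array([-7.72461026e+01,  1.87295014e+01, -1.10928433e+01,  6.02749202e+01,
        5.46533260e-04,  8.23097478e+01]), 'joint_vel': array([-0.10374821,  0.10108434, -0.07087877, -0.0062685 , -0.02101845,
        0.04891155]), 'joint_torque': array([ 7.64010679e-05, -4.43404913e+01,  2.62436861e+01,  1.55288412e-02,
       -1.47420228e-04, -4.96423041e-06]), 'position': array([ 0.19199   , -0.51480525,  0.24752171]), 'tcp_rot': array([-89.98644262,   0.09631693, -69.55583941]), 'wrist_force': array([ 0.53619056,  0.88612651, -0.34970287]), 'wrist_torque': array([ 0.01800905,  0.01481254, -0.0221079 ]), 'width': 0.08541576039671149}
scene [[461.56607839748807, 0.0, 257.74385400985426], [0.0, 461.56607839748807, 194.52812919685047], [0.0, 0.0, 1.0]] [[-0.7929, 0.6093, -0.0104, 0.4657], [-0.5293, -0.6802, 0.5071, 0.2555], [0.3019, 0.4076, 0.8618, -1.5922], [0.0, 0.0, 0.0, 1.0]] ['frame', 'range_z', 'K', 'view']
side [[419.564122895435, 0.0, 255.4308826291204], [0.0, 419.564122895435, 200.2924174561872], [0.0, 0.0, 1.0]] [[-0.7657, -0.6428, 0.0226, 0.4423], [0.3652, -0.4057, 0.8379, -0.3244], [-0.5294, 0.6498, 0.5454, -0.8906], [0.0, 0.0, 0.0, 1.0]] ['frame', 'range_z', 'K', 'view']
wrist [[303.4222135698584, 0.0, 257.0827562878247], [0.0, 303.4222135698584, 190.85865330393113], [0.0, 0.0, 1.0]] [[0.3504, -0.9366, -0.0006, -0.5491], [0.8965, 0.3356, -0.2891, 0.0376], [0.2709, 0.1008, 0.9573, -0.3791], [0.0, 0.0, 0.0, 1.0]] ['frame', 'range_z', 'K', 'view']
```

View images.

View pics/scene0.png

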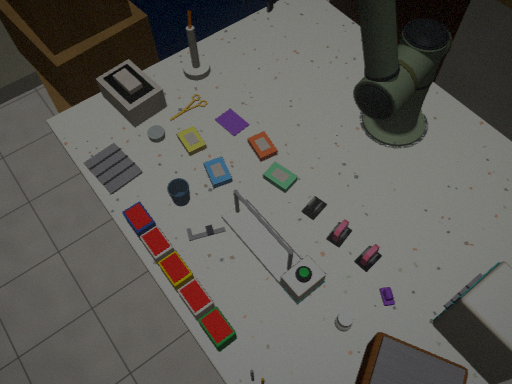

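View pics/side0.png

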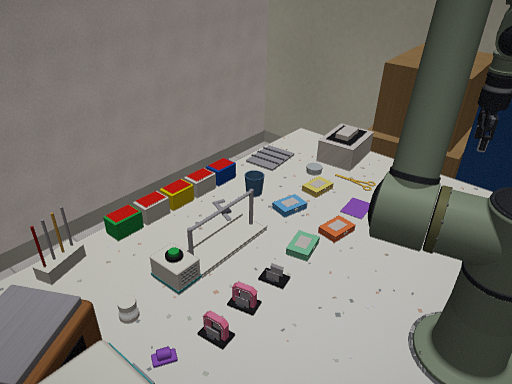

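View pics/wrist0.png

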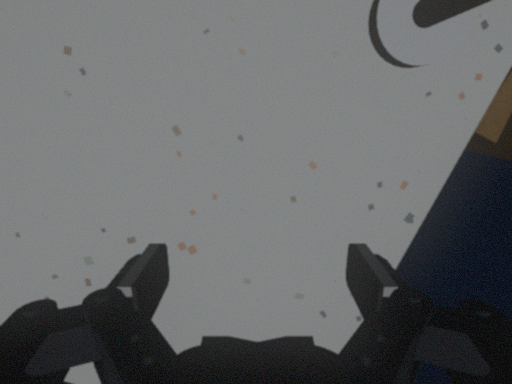

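```bash
cat > h.py <<'E'
import numpy as np, cv2
from bench import manip
def cap(n):
    c=manip.capture(n); c["P"]=world(c); c["hsv"]=cv2.cvtColor(c["frame"],cv2.COLOR_RGB2HSV); return c
def world(c):
    K=c["K"];z=c["range_z"].astype(float);v,u=np.mgrid[:384,:512]
    x=(u-K[0,2])/K[0,0]*z; y=(v-K[1,2])/K[1,1]*z
    p=np.stack([x,-y,-z,np.ones_like(z)],-1)
    w=p@np.linalg.inv(c["view"]).T
    w[z==0]=np.nan
    return w[...,:3]
def ray(c,uv,zp):
    K=c["K"];T=np.linalg.inv(c["view"]);uv=np.atleast_2d(uv).astype(float)
    d=np.stack([(uv[:,0]-K[0,2])/K[0,0],-(uv[:,1]-K[1,2])/K[1,1],-np.ones(len(uv))],-1)@T[:3,:3].T
    o=T[:3,3]; return o+d*((zp-o[2])/d[:,2])[:,None]
def proj(c,p):
    q=(c["view"]@np.append(p,1))[:3];K=c["K"]
    return K[0,0]*q[0]/-q[2]+K[0,2],K[1,1]*-q[1]/-q[2]+K[1,2]
COL={"blue":(95,110,80),"green":(60,90,60),"yellow":(22,33,90),"orange":(5,16,120),"pink":(165,178,60),"violet":(125,150,60)}
def blob(c,lo,hi,smin,vmin=60):
    h=c["hsv"];m=((h[...,0]>=lo)&(h[...,0]<=hi)&(h[...,1]>=smin)&(h[...,2]>=vmin)).astype(np.uint8)
    n,l,s,ce=cv2.connectedComponentsWithStats(m)
    return [(s[i,4],ce[i],l==i) for i in range(1,n) if s[i,4]>25]
def rect(pts):
    r=cv2.minAreaRect(np.float32(pts[:,:2]*1000)); (x,y),(a,b),t=r
    if a>b: a,b,t=b,a,t+90   # t = direction of short side
    return x,y,a,b,((t+90)%180)-90
E
python3 - <<'E'
from h import *
for n in ["scene","side"]:
    c=cap(n); P=c["P"]
    for nm,(lo,hi,smin) in {"blue":(98,115,90),"green":(55,85,60),"yellow":(22,33,90),"orange":(3,15,110),"pink":(165,179,60),"violet":(125,150,60)}.items():
        for a,ce,m in blob(c,lo,hi,smin):
            q=P[m]; q=q[np.isfinite(q[:,0])]
            if len(q)<20: continue
            md=np.median(q,0)
            if md[2]<-0.02 or np.hypot(*md[:2])>1.0: continue
            # outline by ray to plane
            zt={"violet":.004,"pink":.06}.get(nm,.024)
            print(n,nm,a,ce.round(),"depth med",md.round(3),"z95",np.nanpercentile(q[:,2],95).round(3))
            cs,_=cv2.findContours(m.astype(np.uint8),cv2.RETR_EXTERNAL,cv2.CHAIN_APPROX_NONE)
            k=max(cs,key=len)[:,0]
            if n=="scene": print("   raytop rect",np.round(rect(ray(c,k,zt)),1))
E
```

```text
scene blue 329 [217. 171.] depth med [ 0.607 -0.186  0.024] z95 0.028
   raytop rect [ 604.7 -190.1   62.8   93.1  -13.6]
scene blue 40 [181. 193.] depth med [ 0.743 -0.198  0.009] z95 0.073
   raytop rect [ 736.3 -188.7   14.9   49.1   86.1]
scene blue 79 [139. 224.] depth med [ 0.909 -0.14   0.059] z95 0.062
   raytop rect [ 905.9 -186.3   49.6  105.2   32.5]
scene green 342 [280. 176.] depth med [ 0.46  -0.05   0.024] z95 0.028
   raytop rect [458.1 -52.8  63.8  91.7  13.6]
scene green 77 [304. 272.] depth med [0.629 0.255 0.092] z95 0.096
   raytop rect [608.7 238.2  23.6  25.7  52.2]
scene green 160 [216. 329.] depth med [0.9   0.239 0.059] z95 0.063
   raytop rect [8.877e+02 2.118e+02 6.080e+01 9.120e+01 2.000e-01]
scene yellow 35 [181. 112.] depth med [ 0.559 -0.477  0.007] z95 0.011
   raytop rect [ 567.9 -466.3   14.2   86.   -87.4]
scene yellow 315 [191. 140.] depth med [ 0.605 -0.339  0.023] z95 0.028
   raytop rect [ 602.1 -341.1   65.5  102.8   -6.9]
scene yellow 240 [177. 273.] depth med [0.893 0.057 0.058] z95 0.063
   raytop rect [ 8.882e+02  1.180e+01  6.290e+01  1.0
[... 1367 characters left out ...]
04 ] z95 0.061
side green 454 [302. 246.] depth med [ 0.447 -0.031  0.024] z95 0.027
side green 92 [173. 252.] depth med [0.624 0.255 0.092] z95 0.094
side yellow 256 [317. 187.] depth med [ 0.587 -0.326  0.024] z95 0.027
side yellow 471 [180. 196.] depth med [0.859 0.032 0.041] z95 0.062
side orange 439 [336. 229.] depth med [ 0.416 -0.163  0.024] z95 0.027
side orange 1167 [ 58. 343.] depth med [0.547 0.579 0.129] z95 0.132
side pink 317 [245. 292.] depth med [0.436 0.207 0.052] z95 0.062
side pink 346 [216. 323.] depth med [0.42  0.315 0.054] z95 0.062
side violet 381 [356. 208.] depth med [ 0.441 -0.333  0.005] z95 0.008
side violet 370 [163. 356.] depth med [0.46  0.429 0.013] z95 0.031
```

```bash
cat >> h.py <<'E'
def plan(x,y,z,psi):
    """deltas in tool axes from present measured pose to target (m, deg); turn first then shift"""
    s=manip.sense(); p=s["position"]; cur=s["tcp_rot"][2]
    t=(cur-psi+90)%180-90   # tool-y turn; half-turn equivalence
    c=np.radians(cur-t); d=np.array([x,y,z])-p
    X=np.array([np.cos(c),np.sin(c)]);Z=np.array([-np.sin(c),np.cos(c)])
    tr=np.array([d[:2]@X,-d[2],d[:2]@Z])*100
    print(f"t={s['t']:.1f} q6={s['q'][5]:.0f} turn {np.radians(t):.3f} rad ({abs(np.radians(t))/.15:.1f} rows); then shift cm {tr.round(2)}, norm rows {np.linalg.norm(tr)/5:.1f}; rot {s['tcp_rot'].round(2)} w {s['width']:.4f} F {s['wrist_force'].round(1)}")
E
python3 - <<'E'
from h import *
allb=[]
for n in ["scene","side"]:
    c=cap(n);P=c["P"]
    m=(P[...,2]>.105)&(P[...,2]<.135)&(np.abs(P[...,0]-.6)<.15)&(np.abs(P[...,1]-.05)<.2)
    q=P[m]; 
    ang=np.polyfit(q[:,1],q[:,0],1); r=q[:,0]-np.polyval(ang,q[:,1])
    k=abs(r)<.008;q=q[k]; a=np.polyfit(q[:,1],q[:,0],1)
    print(n,len(q),"x=%.4f*y+%.4f"%tuple(a),"yr",q[:,1].min(),q[:,1].max(),"z pct",np.percentile(q[:,2],[5,50,95]).round(4))
    # retainers: crown tops
    for a,ce,mm in blob(c,165,179,60):
        q=P[mm]; q=q[np.isfinite(q[:,0])]; q=q[(q[:,2]>.053)&(q[:,2]<.07)]
        if len(q)>20: print(n,"crown",len(q),np.round(rect(q),1))
    a,ce,mm=[b for b in blob(c,55,85,60) if abs(np.nanmedian(P[b[2]][:,2])-.092)<.01][0]
    q=P[mm]; print("button",ray(c,ce,.092), np.nanmedian(q,0), np.nanpercentile(q[:,2],[10,90]))
E
```

```text
scene 332 x=-0.0221*y+0.6361 yr -0.0445335920901202 0.20495926375808693 z pct [0.1175 0.1237 0.1282]
scene crown 97 [444.7 207.   17.3  55.2 -75.2]
scene crown 109 [432.5 314.7  15.9  59.3 -84.1]
button [[0.62969154 0.25497793 0.092     ]] [0.62928654 0.25516595 0.09221811] [0.08868117 0.09479486]
side 336 x=-0.0215*y+0.6296 yr -0.045843235623354794 0.20380133896023356 z pct [0.1111 0.1238 0.1273]
side crown 143 [440.3 205.3  17.5  55.1 -76.4]
side crown 177 [425.3 312.6  17.1  55.7 -82.7]
button [[0.62356773 0.25521382 0.092     ]] [0.62400593 0.2553544  0.09225058] [0.08713224 0.09427712]
```

```bash
python3 -m crank '{"translation":[[0,0,0],[0,0,0],[0,0,0],[0,0,0],[0,0,0],[0,0,0],[0,0,0],[0,0,0],[0,0,0],[0,0,0],[0,0,0]],"dr":[[0,-0.148,0],[0,-0.148,0],[0,-0.148,0],[0,-0.148,0],[0,-0.148,0],[0,-0.148,0],[0,-0.148,0],[0,-0.148,0],[0,-0.148,0],[0,-0.148,0],[0,0,0]],"gripper":[1,1,1,1,1,1,1,1,1,1,1]}'; python3 -c "
from h import *
plan(.435,.26,.24,12)"
```

```text
t: 1.45
position: [0.1921, -0.5153, 0.2483]
tcp_rot: [-90.0, -0.0, 15.2]
wrist_force: [0.2, -0.4, 1.0]
width: 0.0854
t=1.4 q6=-2 turn 0.056 rad (0.4 rows); then shift cm [39.88  0.83 70.79], norm rows 16.3; rot [-90.    -0.    15.22] w 0.0854 F [ 0.2 -0.4  1. ]
```

```bash
python3 -m crank '{"translation":[[2.5,0,4],[2.5,0,4],[2.5,0,4],[2.5,0,4],[2.5,0,4],[2.5,0,4],[2.5,0,4],[2.5,0,4],[2.5,0,4],[2.5,0,4],[2.5,0,4],[2.5,0,4]],"dr":[[0,0,0],[0,0,0],[0,0,0],[0,0,0],[0,0,0],[0,0,0],[0,0,0],[0,0,0],[0,0,0],[0,0,0],[0,0,0],[0,0,0]],"gripper":[1,1,1,1,1,1,1,1,1,1,1,1]}'; python3 -c "
from h import *
plan(.435,.26,.24,15)"
```

```text
t: 2.65
position: [0.3557, 0.0285, 0.2487]
tcp_rot: [-90.0, -0.1, 15.0]
wrist_force: [1.2, -1.1, 0.1]
width: 0.0853
t=2.6 q6=68 turn 0.000 rad (0.0 rows); then shift cm [13.65  0.87 20.3 ], norm rows 4.9; rot [-9.004e+01 -8.000e-02  1.503e+01] w 0.0853 F [ 1.2 -1.1  0.1]
```

```bash
python3 -m crank '{"translation":[[2.5,0.2,4],[2.5,0.2,4],[2.5,0.2,4],[2.5,0.2,4],[2.5,0,4],[0,0,0],[0,0,0]],"dr":[[0,0,0],[0,0,0],[0,0,0],[0,0,0],[0,0,0],[0,0,0],[0,0,0]],"gripper":[1,1,1,1,1,1,1]}'; python3 - <<'E'
from h import *
plan(.442,.206,.2,15)
c=cap("wrist"); cv2.imwrite("pics/w1.png",c["frame"][:,:,::-1])
T=np.linalg.inv(c["view"]); print(T[:3,3],T[:3,2])
E
```

```text
t: 3.35
position: [0.4231, 0.2532, 0.2398]
tcp_rot: [-90.0, 0.1, 15.2]
wrist_force: [-0.0, -0.5, -0.7]
width: 0.0853
t=3.4 q6=97 turn 0.004 rad (0.0 rows); then shift cm [ 0.61  3.98 -5.05], norm rows 1.3; rot [-9.003e+01  6.000e-02  1.523e+01] w 0.0853 F [-0.  -0.5 -0.7]
[0.40400159 0.32508855 0.36562328] [-0.07634117  0.28092393  0.95668896]
```

View pics/w1.png

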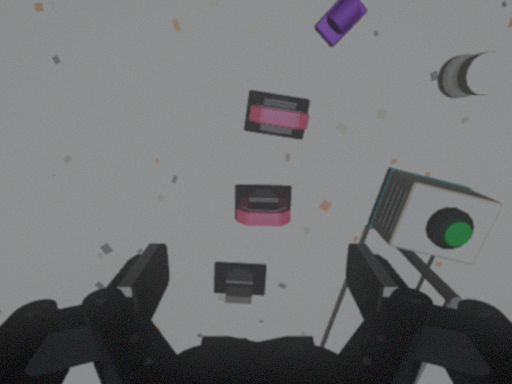

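```bash
cat >> h.py <<'E'
def crowns(c):
    P=c["P"]
    for a,ce,mm in blob(c,160,179,60,40):
        q=P[mm]; q=q[np.isfinite(q[:,0])]; k=(q[:,2]>.053)&(q[:,2]<.07)
        if k.sum()>20:
            print("crown",ce.round(),k.sum(),np.round(rect(q[k]),1),"mean",(1000*q[k].mean(0)).round(1),"z90",np.percentile(q[k,2],90).round(4))
E
python3 - <<'E'
from h import *
c=cap("wrist"); crowns(c)
E
```

```text
crown [278. 116.] 867 [430.2 313.4  16.4  54.1 -83.4] mean [429.4 313.8  59.2] z90 0.061
crown [264. 216.] 671 [443.9 207.1  16.5  53.8 -75.7] mean [443.4 207.6  59.2] z90 0.0609
```

```bash
python3 -c "
from h import *
plan(.4435,.2073,.1,14.5)"
```

```text
t=3.5 q6=97 turn 0.011 rad (0.1 rows); then shift cm [ 0.89 14.01 -4.81], norm rows 3.0; rot [-9.003e+01  6.000e-02  1.512e+01] w 0.0853 F [-0.8 -0.7 -0.5]
```

```bash
python3 -m crank '{"translation":[[0.2,3,-1.2],[0.2,3,-1.2],[0.2,3,-1.2],[0.2,3,-1.2],[0.1,2,0],[0,0,0],[0,0,0],[0,0,0]],"dr":[[0,0.01,0],[0,0,0],[0,0,0],[0,0,0],[0,0,0],[0,0,0],[0,0,0],[0,0,0]],"gripper":[1,1,1,1,1,1,1,1]}'; python3 - <<'E'
from h import *
plan(.4435,.2073,.038,14.5)
c=cap("wrist"); crowns(c)
cv2.imwrite("pics/w2.png",c["frame"][:,:,::-1])
E
```

```text
t: 4.25
position: [0.4453, 0.2082, 0.1017]
tcp_rot: [-90.0, -0.1, 14.6]
wrist_force: [-0.3, 0.3, 0.3]
width: 0.0852
t=4.2 q6=92 turn 0.002 rad (0.0 rows); then shift cm [-0.19  6.37 -0.04], norm rows 1.3; rot [-90.    -0.13  14.61] w 0.0852 F [-0.3  0.3  0.3]
crown [277.  34.] 3619 [429.5 313.8  16.3  54.3 -83.3] mean [429.2 313.3  59.2] z90 0.0609
crown [252. 223.] 2168 [443.1 207.   16.   54.6 -76.1] mean [443.  207.9  59.1] z90 0.0609
```

View pics/w2.png

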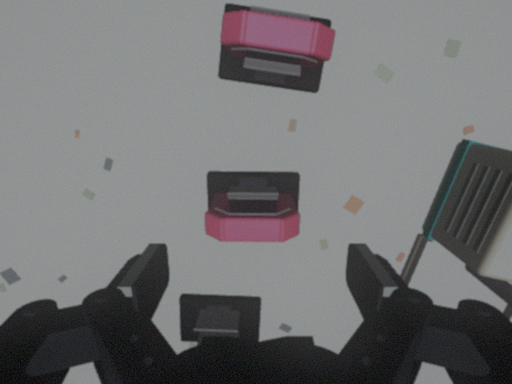

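```bash
python3 -m crank '{"translation":[[-0.2,1,0],[0,2,0],[0,2,0],[0,1.4,0],[0,0,0],[0,0,0]],"dr":[[0,0,0],[0,0,0],[0,0,0],[0,0,0],[0,0,0],[0,0,0]],"gripper":[1,1,1,1,1,1]}'; python3 - <<'E'
from h import *
plan(.443,.2073,.038,14.5)
E
```

```text
t: 4.9
position: [0.4423, 0.2079, 0.0364]
tcp_rot: [-90.0, 0.0, 14.7]
wrist_force: [0.2, 0.7, -0.5]
width: 0.0851
t=4.9 q6=92 turn 0.003 rad (0.0 rows); then shift cm [ 0.05 -0.16 -0.08], norm rows 0.0; rot [-9.000e+01  2.000e-02  1.468e+01] w 0.0851 F [ 0.2  0.7 -0.5]
```

```bash
python3 -m crank '{"translation":[[0,0,0],[0,0,0],[0,0,0],[0,0,0],[0,0,0],[0,0,0],[0,0,0],[0,0,0]],"dr":[[0,0,0],[0,0,0],[0,0,0],[0,0,0],[0,0,0],[0,0,0],[0,0,0],[0,0,0]],"gripper":[0,0,0,0,0,0,0,0]}' 40; python3 - <<'E'
from h import *
plan(.443,.2073,.038,14.5)
c=cap("wrist");cv2.imwrite("pics/w3.png",c["frame"][:,:,::-1])
E
```

```text
t: 5.7
position: [0.4432, 0.2081, 0.0377]
tcp_rot: [-90.0, -0.1, 14.7]
wrist_force: [-2.2, -0.2, 8.3]
width: 0.0592
t=5.7 q6=92 turn 0.003 rad (0.0 rows); then shift cm [-0.04 -0.03 -0.07], norm rows 0.0; rot [-89.99  -0.12  14.68] w 0.0592 F [-2.2 -0.2  8.3]
```

View pics/w3.png

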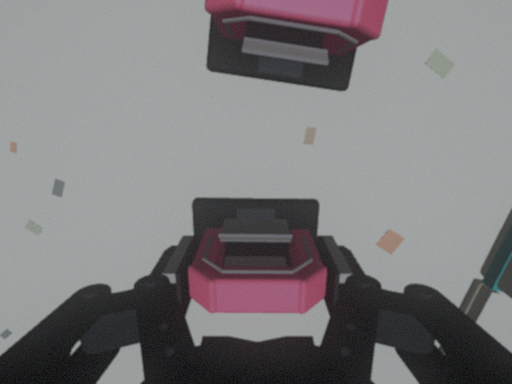

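```bash
python3 -m crank '{"translation":[[0,-0.5,0],[0,-1,0],[0,-1,0],[0,-1,0],[0,-2,0],[0,-3,0],[0,-4,0],[0,-2.5,0],[0,0,0]],"dr":[[0,0,0],[0,0,0],[0,0,0],[0,0,0],[0,0,0],[0,0,0],[0,0,0],[0,0,0],[0,0,0]],"gripper":[0,0,0,0,0,0,0,0,0]}'; python3 - <<'E'
from h import *
c=cap("side");cv2.imwrite("pics/s4.png",c["frame"][:,:,::-1])
c=cap("wrist");cv2.imwrite("pics/w4.png",c["frame"][:,:,::-1])
plan(.63,.04,.2,1.25)
E
```

```text
t: 6.65
position: [0.445, 0.2086, 0.1908]
tcp_rot: [-90.0, -0.5, 14.7]
wrist_force: [-0.1, 0.3, -0.4]
width: 0.0587
t=6.8 q6=92 turn 0.234 rad (1.6 rows); then shift cm [ 18.36  -1.3  -17.19], norm rows 5.0; rot [-90.    -0.1   14.67] w 0.0587 F [-0.6  0.4 -1.1]
```

View pics/s4.png

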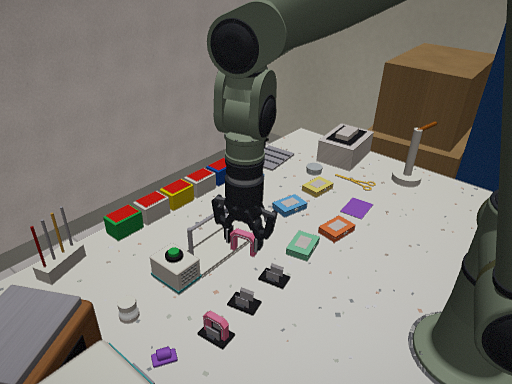

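View pics/w4.png

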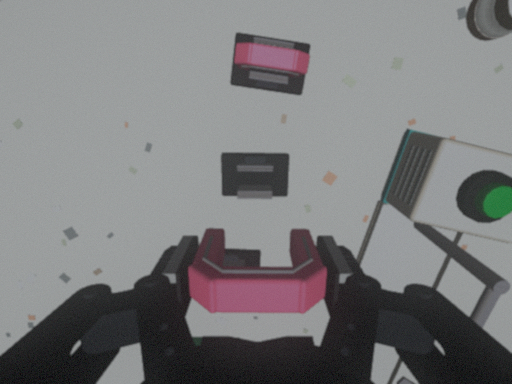

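```bash
python3 -m crank '{"translation":[[0,-0.6,0],[0,-0.7,0],[3,0,-2.8],[3,0,-3],[3,0,-3],[3.2,0,-3],[3.2,0,-3],[3,0,-2.5],[0,0,0],[0,0,0]],"dr":[[0,0.117,0],[0,0.117,0],[0,0,0],[0,0,0],[0,0,0],[0,0,0],[0,0,0],[0,0,0],[0,0,0],[0,0,0]],"gripper":[0,0,0,0,0,0,0,0,0,0]}'; python3 - <<'E'
from h import *
plan(.632,.035,.2,1.25)
c=cap("wrist");cv2.imwrite("pics/w5.png",c["frame"][:,:,::-1])
P=c["P"];m=(P[...,2]>.112)&(P[...,2]<.135)&(np.abs(P[...,0]-.63)<.03)&(P[...,1]>.04)&(P[...,1]<.195)
q=P[m];a=np.polyfit(q[:,1],q[:,0],1);print(len(q),a,np.polyval(a,[.035,.08,.125]),q[:,1].min(),q[:,1].max())
v,u=np.where(m);print(u.min(),u.max(),v.min(),v.max())
E
```

```text
t: 7.75
position: [0.6292, 0.0383, 0.197]
tcp_rot: [-90.0, 0.2, 1.2]
wrist_force: [-0.0, 0.5, -0.3]
width: 0.0589
t=7.8 q6=86 turn -0.001 rad (0.0 rows); then shift cm [ 0.27 -0.3  -0.34], norm rows 0.1; rot [-89.96   0.23   1.17] w 0.0589 F [-0.   0.5 -0.3]
3214 [-0.02551748  0.63507962] [0.63418651 0.63303823 0.63188994] 0.040145636757765654 0.16783898366464095
256 272 0 208
```

View pics/w5.png

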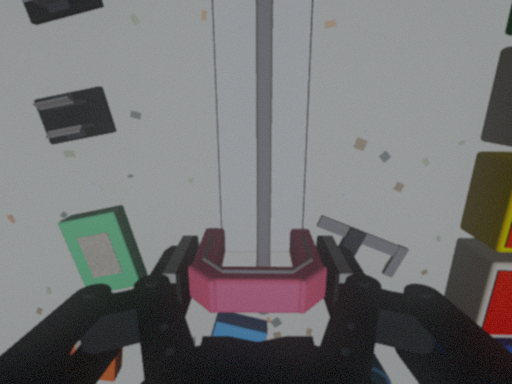

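```bash
python3 -m crank '{"translation":[[0.2,1.5,-0.2],[0.2,2.0,-0.1],[0,2,0],[0,1.6,0],[0,0.7,0],[0,0,0],[0,0,0]],"dr":[[0,-0.005,0],[0,0,0],[0,0,0],[0,0,0],[0,0,0],[0,0,0],[0,0,0]],"gripper":[0,0,0,0,0,0,0]}'; python3 - <<'E'
from h import *
plan(.6335,.035,.115,1.4)
c=cap("wrist");cv2.imwrite("pics/w6.png",c["frame"][:,:,::-1])
E
```

```text
t: 8.5
position: [0.6342, 0.0366, 0.1219]
tcp_rot: [-90.0, -0.0, 1.6]
wrist_force: [-0.1, 0.1, 0.4]
width: 0.0591
t=8.5 q6=85 turn 0.003 rad (0.0 rows); then shift cm [-0.07  0.69 -0.16], norm rows 0.1; rot [-9.00e+01 -2.00e-02  1.59e+00] w 0.0591 F [-0.1  0.1  0.4]
```

View pics/w6.png

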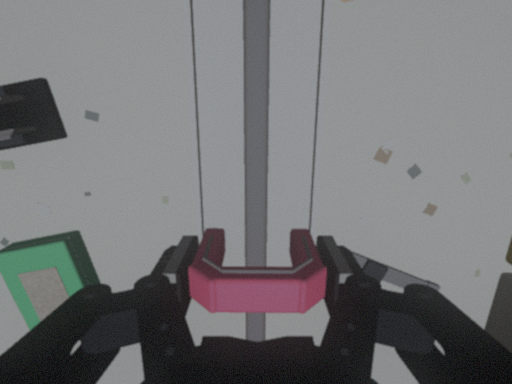

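```bash
python3 -m crank '{"translation":[[0,0.4,0],[0,0,0],[0,0,0]],"dr":[[0,0,0],[0,0,0],[0,0,0]],"gripper":[0,0,0]}';python3 -m crank '{"translation":[[0,0.15,0],[0,0,0],[0,0,0]],"dr":[[0,0,0],[0,0,0],[0,0,0]],"gripper":[0,0,0]}'; python3 -m crank '{"translation":[[0,0.1,0],[0,0,0],[0,0,0]],"dr":[[0,0,0],[0,0,0],[0,0,0]],"gripper":[0,0,0]}'
```

```text
t: 8.85
position: [0.6343, 0.0359, 0.1175]
tcp_rot: [-90.0, -0.0, 1.5]
wrist_force: [0.7, 0.5, -1.0]
width: 0.0588
t: 9.15
position: [0.6343, 0.036, 0.1157]
tcp_rot: [-90.0, 0.0, 1.5]
wrist_force: [0.8, 0.2, -0.6]
width: 0.059
t: 9.45
position: [0.6344, 0.036, 0.1149]
tcp_rot: [-90.0, -0.0, 1.5]
wrist_force: [-0.5, 0.3, 0.4]
width: 0.0584
```

```bash
python3 -m crank '{"translation":[[0,0.1,0],[0,0,0],[0,0,0]],"dr":[[0,0,0],[0,0,0],[0,0,0]],"gripper":[0,0,0]}'; python3 -m crank '{"translation":[[0,0.1,0],[0,0,0],[0,0,0]],"dr":[[0,0,0],[0,0,0],[0,0,0]],"gripper":[0,0,0]}'
```

```text
t: 9.75
position: [0.6345, 0.036, 0.1147]
tcp_rot: [-90.0, -0.0, 1.5]
wrist_force: [-2.0, 0.3, 6.0]
width: 0.0586
t: 10.05
position: [0.6345, 0.036, 0.1146]
tcp_rot: [-90.0, -0.1, 1.5]
wrist_force: [-3.0, -0.2, 11.9]
width: 0.0584
```

```bash
python3 -m crank '{"translation":[[0,-0.15,0],[0,0,0],[0,0,0],[0,0,0],[0,0,0],[0,0,0],[0,0,0],[0,0,0]],"dr":[[0,0,0],[0,0,0],[0,0,0],[0,0,0],[0,0,0],[0,0,0],[0,0,0],[0,0,0]],"gripper":[0,0.72,0.74,0.78,0.85,1,1,1]}'; python3 - <<'E'
from h import *
c=cap("wrist");cv2.imwrite("pics/w7.png",c["frame"][:,:,::-1])
E
```

```text
t: 10.85
position: [0.6343, 0.036, 0.1142]
tcp_rot: [-90.0, 0.0, 1.5]
wrist_force: [-0.5, 0.3, 0.3]
width: 0.0853
```

View pics/w7.png

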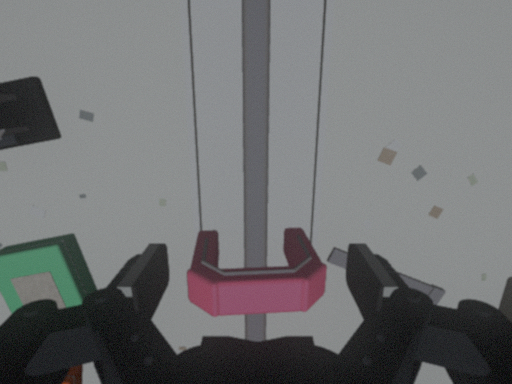

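```bash
python3 -m crank '{"translation":[[0,-1,0],[0,-2,0],[0,-3,0],[0,-3,0],[0,-1,0],[0,0,0]],"dr":[[0,0,0],[0,0,0],[0,0,0],[0,0,0],[0,-0.09,0],[0,0,0]],"gripper":[1,1,1,1,1,1]}'; python3 - <<'E'
from h import *
c=cap("wrist");cv2.imwrite("pics/w8.png",c["frame"][:,:,::-1])
plan(.4298,.3135,.12,6.6)
E
```

```text
t: 11.5
position: [0.6358, 0.036, 0.2175]
tcp_rot: [-90.1, -0.3, 6.7]
wrist_force: [0.4, -0.7, -1.0]
width: 0.0859
t=11.6 q6=80 turn 0.000 rad (0.0 rows); then shift cm [-17.18   9.57  29.93], norm rows 7.2; rot [-90.02  -0.14   6.61] w 0.0858 F [ 0.1  0.4 -0.8]
```

View pics/w8.png

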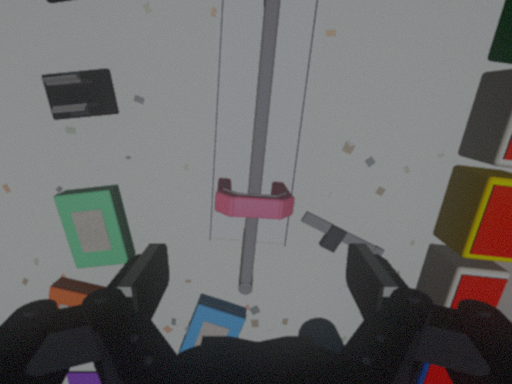

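```bash
python3 -m crank '{"translation":[[-2.1,0,3.7],[-2.2,0,3.8],[-2.2,0,3.8],[-2.2,0,3.8],[-2.2,0,3.8],[-2.1,2,3.7],[-2.1,2,3.7],[-2.1,2,3.6],[0,2,0],[0,1.6,0],[0,0,0],[0,0,0]],"dr":[[0,0,0],[0,0,0],[0,0,0],[0,0,0],[0,0,0],[0,0,0],[0,0,0],[0,0,0],[0,0,0],[0,0,0],[0,0,0],[0,0,0]],"gripper":[1,1,1,1,1,1,1,1,1,1,1,1]}'; python3 - <<'E'
from h import *
c=cap("wrist");crowns(c)
plan(.4298,.3135,.1,6.6)
E
```

```text
t: 12.75
position: [0.428, 0.3125, 0.1178]
tcp_rot: [-90.0, 0.1, 6.6]
wrist_force: [0.0, 0.6, 0.8]
width: 0.0853
crown [259. 211.] 1837 [429.7 314.1  16.5  54.  -83. ] mean [429.7 315.   59.2] z90 0.0609
t=12.8 q6=111 turn 0.001 rad (0.0 rows); then shift cm [0.12 1.84 0.07], norm rows 0.4; rot [-9.001e+01  1.000e-02  6.640e+00] w 0.0854 F [0.1 0.9 0.3]
```

```bash
python3 -m crank '{"translation":[[0.15,2,0.1],[0,2,0],[0,2,0],[0,1.5,0],[0,0.5,0],[0,0,0],[0,0,0]],"dr":[[0,0,0],[0,0,0],[0,0,0],[0,0,0],[0,0,0],[0,0,0],[0,0,0]],"gripper":[1,1,1,1,1,1,1]}';python3 -m crank '{"translation":[[0,0,0],[0,0,0],[0,0,0],[0,0,0],[0,0,0],[0,0,0],[0,0,0],[0,0,0]],"dr":[[0,0,0],[0,0,0],[0,0,0],[0,0,0],[0,0,0],[0,0,0],[0,0,0],[0,0,0]],"gripper":[0,0,0,0,0,0,0,0]}' 40
```

```text
t: 13.5
position: [0.4308, 0.3143, 0.0393]
tcp_rot: [-90.0, -0.1, 6.7]
wrist_force: [-0.1, 0.1, 0.5]
width: 0.0853
t: 14.3
position: [0.4306, 0.3145, 0.0398]
tcp_rot: [-90.0, -0.1, 6.7]
wrist_force: [-2.1, -0.9, 8.6]
width: 0.0588
```

```bash
python3 -m crank '{"translation":[[0,-0.5,0],[0,-1,0],[0,-1,0],[0,-1,0],[0,-2,0],[0,-3,0],[0,-4,0],[0,-2.9,0],[0,-0.5,0],[0,0,0]],"dr":[[0,0,0],[0,0,0],[0,0,0],[0,0,0],[0,0,0],[0,0,0],[0,0,0],[0,0.05,0],[0,0.04,0],[0,0,0]],"gripper":[0,0,0,0,0,0,0,0,0,0]}'; python3 - <<'E'
from h import *
c=cap("side");cv2.imwrite("pics/s9.png",c["frame"][:,:,::-1])
c=cap("wrist");cv2.imwrite("pics/w9.png",c["frame"][:,:,::-1])
plan(.632,.12,.2,1.4)
E
```

```text
t: 15.3
position: [0.4309, 0.3146, 0.1996]
tcp_rot: [-89.9, -0.2, 1.6]
wrist_force: [-0.5, -0.4, -0.3]
width: 0.0587
t=15.4 q6=117 turn 0.003 rad (0.0 rows); then shift cm [ 19.75  -0.27 -19.88], norm rows 5.6; rot [-90.    0.    1.6] w 0.0589 F [-0.6 -0.1  0.6]
```

View pics/w9.png

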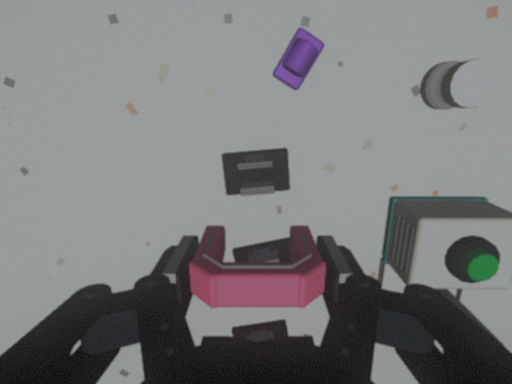

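View pics/s9.png

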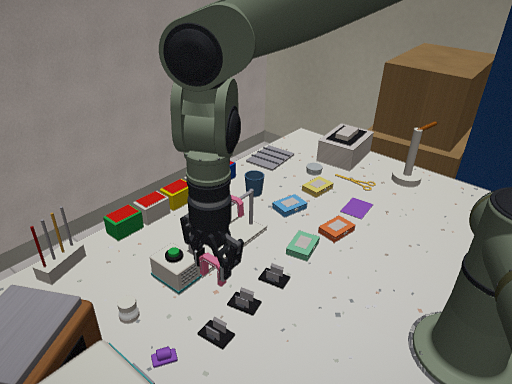

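```bash
python3 -m crank '{"translation":[[3.3,0,-3.3],[3.3,0,-3.3],[3.3,0,-3.3],[3.3,0,-3.3],[3.3,0,-3.3],[3.3,0,-3.3],[0,1,0],[0,0,0],[0,0,0]],"dr":[[0,0,0],[0,0,0],[0,0,0],[0,0,0],[0,0,0],[0,0,0],[0,0,0],[0,0,0],[0,0,0]],"gripper":[0,0,0,0,0,0,0,0,0]}'; python3 - <<'E'
from h import *
c=cap("wrist");cv2.imwrite("pics/w10.png",c["frame"][:,:,::-1])
plan(.6325,.12,.123,1.4)
E
```

```text
t: 16.3
position: [0.6315, 0.122, 0.1859]
tcp_rot: [-90.0, 0.2, 1.6]
wrist_force: [0.4, 0.6, -0.5]
width: 0.0589
t=16.4 q6=93 turn 0.004 rad (0.0 rows); then shift cm [ 0.07  6.36 -0.24], norm rows 1.3; rot [-89.99   0.13   1.63] w 0.0588 F [0.3 0.3 1.1]
```

View pics/w10.png

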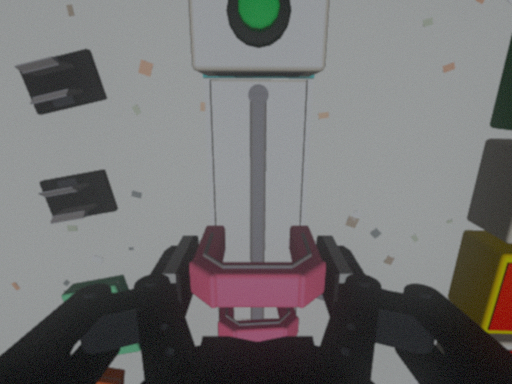

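```bash
python3 -m crank '{"translation":[[0,1.5,-0.2],[0,2.0,0],[0,2,0],[0,0.9,0],[0,0,0],[0,0,0]],"dr":[[0,0,0],[0,0,0],[0,0,0],[0,0,0],[0,0,0],[0,0,0]],"gripper":[0,0,0,0,0,0]}'; python3 -m crank '{"translation":[[0,0.3,0],[0,0,0],[0,0,0]],"dr":[[0,0,0],[0,0,0],[0,0,0]],"gripper":[0,0,0]}';python3 -m crank '{"translation":[[0,0.15,0],[0,0,0],[0,0,0]],"dr":[[0,0,0],[0,0,0],[0,0,0]],"gripper":[0,0,0]}'
```

```text
t: 16.95
position: [0.6334, 0.1201, 0.1242]
tcp_rot: [-90.0, -0.1, 1.6]
wrist_force: [0.4, -1.1, 0.4]
width: 0.0587
t: 17.25
position: [0.6335, 0.1195, 0.1208]
tcp_rot: [-90.0, -0.0, 1.5]
wrist_force: [0.1, 0.3, -0.7]
width: 0.0588
t: 17.55
position: [0.6332, 0.1194, 0.1187]
tcp_rot: [-90.0, 0.0, 1.5]
wrist_force: [-0.4, -1.0, -0.0]
width: 0.0586
```

```bash
python3 -m crank '{"translation":[[0,0.15,0],[0,0,0],[0,0,0]],"dr":[[0,0,0],[0,0,0],[0,0,0]],"gripper":[0,0,0]}';python3 -m crank '{"translation":[[0,0.1,0],[0,0,0],[0,0,0]],"dr":[[0,0,0],[0,0,0],[0,0,0]],"gripper":[0,0,0]}'
```

```text
t: 17.85
position: [0.6332, 0.1195, 0.1172]
tcp_rot: [-90.0, 0.0, 1.5]
wrist_force: [-0.3, 0.2, -1.0]
width: 0.0586
t: 18.15
position: [0.6334, 0.1195, 0.1168]
tcp_rot: [-90.0, -0.0, 1.5]
wrist_force: [-1.7, 0.4, 3.9]
width: 0.0585
```

```bash
python3 -m crank '{"translation":[[0,-0.05,0],[0,0,0],[0,0,0],[0,0,0],[0,0,0],[0,0,0],[0,0,0]],"dr":[[0,0,0],[0,0,0],[0,0,0],[0,0,0],[0,0,0],[0,0,0],[0,0,0]],"gripper":[0,0.72,0.74,0.78,0.85,1,1]}'; python3 -m crank '{"translation":[[0,-1,0],[0,-2,0],[0,-3,0],[0,-2,0],[0,0,0]],"dr":[[0,0,0],[0,0,0],[0,0,0],[0,0,0],[0,0,0]],"gripper":[1,1,1,1,1]}'; python3 - <<'E'
from h import *
c=cap("wrist");cv2.imwrite("pics/w11.png",c["frame"][:,:,::-1])
P=c["P"]
for a,ce,m in blob(c,55,85,80,60):
    print(a,ce,np.nanmedian(P[m],0),ray(c,ce,.092))
c=cap("scene");cv2.imwrite("pics/sc11.png",c["frame"][:,:,::-1])
plan(.627,.255,.2,1.4)
E
```

```text
t: 18.85
position: [0.6332, 0.1195, 0.1167]
tcp_rot: [-90.0, 0.0, 1.5]
wrist_force: [-0.4, -0.9, -0.6]
width: 0.0858
t: 19.35
position: [0.6356, 0.1197, 0.2012]
tcp_rot: [-90.0, -0.4, 1.5]
wrist_force: [0.0, -0.9, -0.8]
width: 0.0854
1021 [250.6072478   12.91185113] [0.62882834 0.25072075 0.09195701] [[0.6286906  0.25042151 0.092     ]]
673 [ 84.97919762 289.25705795] [ 0.44120583 -0.01903589  0.02412708] [[0.48567672 0.02701469 0.092     ]]
t=19.4 q6=93 turn 0.003 rad (0.0 rows); then shift cm [-0.32 -0.26 13.56], norm rows 2.7; rot [-9.00e+01 -8.00e-02  1.55e+00] w 0.0853 F [ 0.4 -0.6 -0.2]
```

View pics/w11.png

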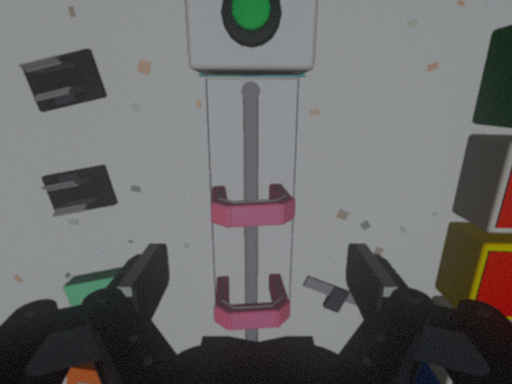

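View pics/sc11.png

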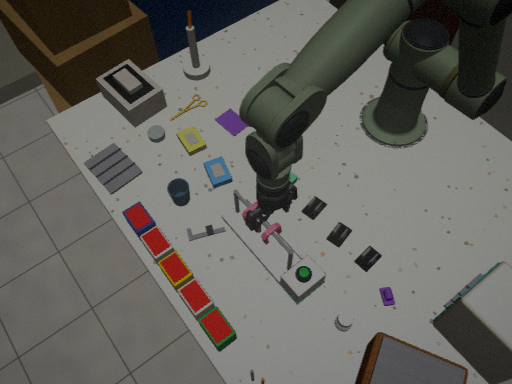

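```bash
python3 -m crank '{"translation":[[-0.3,0,3],[0,0,4],[0,0,4],[0,0,2.5],[0,1,0],[0,3,0],[0,2,0],[0,0,0],[0,0,0]],"dr":[[0,0,0],[0,0,0],[0,0,0],[0,0,0],[0,0,0],[0,0,0],[0,0,0],[0,0,0],[0,0,0]],"gripper":[0,0,0,0,0,0,0,0,0]}'; python3 - <<'E'
from h import *
plan(.6275,.255,.109,1.4)
c=cap("wrist");cv2.imwrite("pics/w12.png",c["frame"][:,:,::-1])
E
```

```text
t: 20.35
position: [0.626, 0.2534, 0.1357]
tcp_rot: [-90.0, 0.1, 1.5]
wrist_force: [0.3, -0.7, -0.4]
width: 0.0003
t=20.4 q6=104 turn 0.002 rad (0.0 rows); then shift cm [0.16 2.67 0.15], norm rows 0.5; rot [-90.05   0.14   1.5 ] w 0.0003 F [ 0.3 -0.7 -0.4]
```

View pics/w12.png

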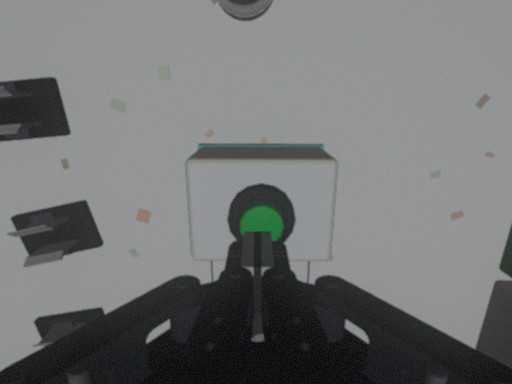

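```bash
python3 -m crank '{"translation":[[0.1,2,0.2],[0.05,0.8,0],[0,0.3,0],[0,0,0]],"dr":[[0,0,0],[0,0,0],[0,0,0],[0,0,0]],"gripper":[0,0,0,0]}'; python3 -m crank '{"translation":[[0,0.2,0],[0,0.2,0],[0,0,0]],"dr":[[0,0,0],[0,0,0],[0,0,0]],"gripper":[0,0,0]}';
```

```text
t: 20.8
position: [0.6283, 0.2562, 0.1065]
tcp_rot: [-90.0, -0.0, 1.5]
wrist_force: [-0.6, -1.2, 3.4]
width: -0.0002
t: 21.1
position: [0.6284, 0.2562, 0.1031]
tcp_rot: [-90.0, -0.1, 1.5]
wrist_force: [-2.5, -1.4, 7.5]
width: 0.0001
```

```bash
python3 -m crank '{"translation":[[0,0.15,0],[0,0,0],[0,0,0]],"dr":[[0,0,0],[0,0,0],[0,0,0]],"gripper":[0,0,0]}';python3 -m crank '{"translation":[[0,0.1,0],[0,0,0],[0,0,0]],"dr":[[0,0,0],[0,0,0],[0,0,0]],"gripper":[0,0,0]}'
```

```text
t: 21.4
position: [0.6285, 0.2563, 0.1029]
tcp_rot: [-90.0, -0.1, 1.5]
wrist_force: [-5.0, -2.0, 12.9]
width: -0.0
t: 21.7
position: [0.6285, 0.2563, 0.1028]
tcp_rot: [-90.0, -0.1, 1.5]
wrist_force: [-6.8, -2.8, 18.4]
width: 0.0004
```

```bash
python3 -m crank '{"translation":[[0,-0.5,0],[0,-2,0],[0,-4,0],[0,-4,0],[-1.5,-4,-3],[-1.5,-2,-4],[-1.5,0,-4.5],[-1.5,0,-4.7],[-1.5,0,-4.7],[-1.5,0,-4.7],[-1.5,0,-4.7],[-1.5,0,-4.7]],"dr":[[0,0,0],[0,0,0],[0,0,0],[0,0,0],[0,0,0],[0,0,0],[0,0,0],[0,0,0],[0,0,0],[0,0,0],[0,0,0],[0,0,0]],"gripper":[0,0,0,0,0,1,1,1,1,1,1,1]}'; python3 -c "
from h import *
plan(.5,-.3,.3,6)"
```

```text
t: 22.9
position: [0.5176, -0.0971, 0.2628]
tcp_rot: [-90.0, -0.1, 1.6]
wrist_force: [1.4, -0.7, 0.4]
width: 0.0851
t=22.9 q6=70 turn -0.077 rad (0.5 rows); then shift cm [ -3.87  -3.72 -19.99], norm rows 4.1; rot [-9.001e+01 -6.000e-02  1.570e+00] w 0.0851 F [ 1.4 -0.7  0.4]
```

```bash
python3 -m crank '{"translation":[[0,-1,0],[-0.9,-0.6,-4.6],[-0.9,-0.6,-4.6],[-0.9,-0.6,-4.6],[-0.9,-0.6,-4.6],[0,0,0],[0,0,0]],"dr":[[0,-0.077,0],[0,0,0],[0,0,0],[0,0,0],[0,0,0],[0,0,0],[0,0,0]],"gripper":[1,1,1,1,1,1,1]}'; cat >> h.py <<'E'
CS={"blue":(95,115,80),"green":(50,88,60),"yellow":(20,34,80),"orange":(2,17,100),"violet":(123,152,60)}
def cases(c,only=None):
    P=c["P"];out={}
    for nm,(lo,hi,s) in CS.items():
        for a,ce,m in blob(c,lo,hi,s,40):
            cs,_=cv2.findContours(m.astype(np.uint8),cv2.RETR_EXTERNAL,cv2.CHAIN_APPROX_NONE)
            k=cv2.convexHull(max(cs,key=len))[:,0]
            f=np.zeros(m.shape,np.uint8);cv2.fillConvexPoly(f,k,1)
            q=P[f>0];q=q[np.isfinite(q[:,0])]
            if len(q)<100: continue
            zt=np.percentile(q[:,2],85)
            q=q[abs(q[:,2]-np.median(q[q[:,2]>zt-.006][:,2]))<.004]
            if len(q)<100: continue
            r=rect(q)
            edge=k.min()<=1 or k[:,0].max()>509 or k[:,1].max()>381
            if 55<r[2]<85 and 80<r[3]<115: print(nm,ce.round(),len(q),np.round(r,1),"z",np.median(q[:,2]).round(4),"mean",(1000*q.mean(0)[:2]).round(1),"EDGE" if edge else "")
E
python3 - <<'E'
from h import *
c=cap("wrist");cv2.imwrite("pics/w13.png",c["frame"][:,:,::-1]);cases(c)
print("scene");c=cap("scene");cases(c)
E
```

```text
t: 23.6
position: [0.5012, -0.2832, 0.2963]
tcp_rot: [-90.0, -0.0, 5.8]
wrist_force: [0.9, -0.1, -0.5]
width: 0.0854
blue [345.  92.] 3890 [ 603.1 -191.8   65.5   91.6  -14.4] z 0.0243 mean [ 602.9 -190.5] 
yellow [322. 208.] 2796 [ 600.6 -348.1   63.3   92.1   -5.9] z 0.0244 mean [ 600.2 -346. ] 
orange [206.  71.] 4105 [ 428.1 -185.7   64.4   91.4   -9.1] z 0.0242 mean [ 428.6 -184.4] 
violet [212. 187.] 3352 [ 442.8 -338.4   73.8  100.4    5.8] z 0.0041 mean [ 443.2 -336.1] 
scene
blue [218. 172.] 425 [ 604.2 -190.8   64.4   94.8  -14.6] z 0.024 mean [ 604.6 -189.8] 
blue [140. 225.] 275 [ 892.2 -177.6   56.4   90.8    2.1] z 0.0609 mean [ 899.5 -164.3] 
green [280. 177.] 442 [459.6 -53.2  66.1  91.4  12.3] z 0.024 mean [459.1 -52.5] 
green [218. 330.] 704 [8.910e+02 2.208e+02 5.900e+01 8.930e+01 6.000e-01] z 0.0616 mean [890.7 221.8] 
yellow [192. 141.] 372 [ 601.1 -345.2   64.6   97.6   -6. ] z 0.0239 mean [ 601.5 -345.7] 
yellow [177. 273.] 598 [890.7  30.7  59.1 106.7   0. ] z 0.0612 mean [890.9  26. ] 
orange [119.  27.] 131 [  473.9 -1116.5    57.    108.2   -87.3] z -0.0834 mean [  478.1 -1117.5] 
orange [263. 146.] 378 [ 428.6 -184.2   65.1   93.2   -9.6] z 0.0241 mean [ 429.7 -183.3] 
violet [232. 122.] 413 [ 442.  -337.    76.6  102.3    6.2] z 0.0035 mean [ 442.7 -335. ]
```

View pics/w13.png

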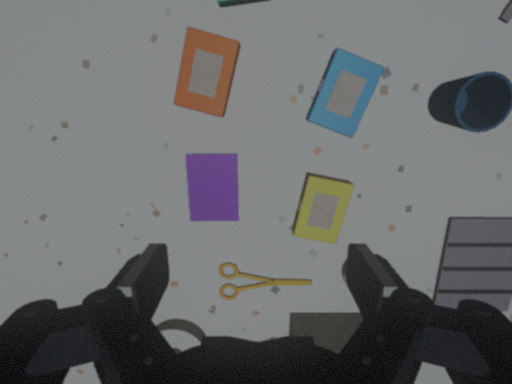

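```bash
python3 -c "
from h import *
plan(.4427,-.337,.17,5.8)"
```

```text
t=23.7 q6=47 turn 0.003 rad (0.0 rows); then shift cm [-6.4  12.63 -4.95], norm rows 3.0; rot [-8.995e+01  2.000e-02  6.000e+00] w 0.0855 F [ 0.2 -0.4  0.2]
```

```bash
python3 -m crank '{"translation":[[-1.6,3,-1.2],[-1.6,4,-1.3],[-1.6,3.6,-1.3],[-1.6,2,-1.2],[0,0,0],[0,0,0],[0,0,0]],"dr":[[0,0.003,0],[0,0,0],[0,0,0],[0,0,0],[0,0,0],[0,0,0],[0,0,0]],"gripper":[1,1,1,1,1,1,1]}'; python3 - <<'E'
from h import *
c=cap("wrist");cv2.imwrite("pics/w14.png",c["frame"][:,:,::-1]);cases(c)
plan(.4427,-.337,.17,5.8);print(manip.sense()["position"])
E
```

```text
t: 24.4
position: [0.4443, -0.3379, 0.172]
tcp_rot: [-90.1, -0.1, 5.9]
wrist_force: [0.3, -1.3, 0.6]
width: 0.0855
yellow [416. 204.] 6007 [ 600.8 -348.3   65.8   92.1   -5.4] z 0.0244 mean [ 599.4 -345.7] 
yellow [299. 306.] 1464 [ 512.  -472.9   63.6  114.6  -68.3] z 0.0065 mean [ 506.8 -483.4] 
violet [255. 173.] 7000 [ 442.8 -338.3   72.8  101.2    6.2] z 0.0042 mean [ 442.7 -335.1] 
t=24.4 q6=39 turn 0.002 rad (0.0 rows); then shift cm [-0.16  0.21  0.13], norm rows 0.1; rot [-90.11  -0.11   5.9 ] w 0.0853 F [0.5 0.5 0.3]
[ 0.44441108 -0.33811316  0.17208399]
```

View pics/w14.png

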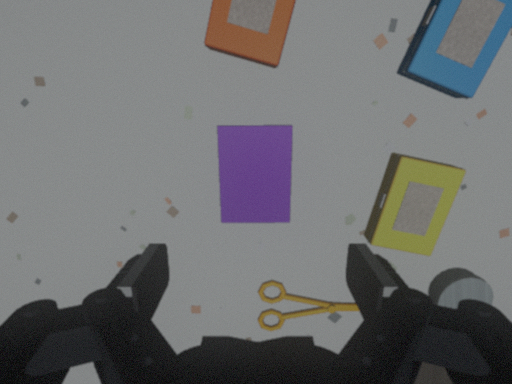

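```bash
python3 -c "
from h import *
plan(.4282,-.1857,.19,-9.2)"
```

```text
t=24.4 q6=39 turn 0.264 rad (1.8 rows); then shift cm [-4.04 -1.79 14.79], norm rows 3.1; rot [-90.11  -0.11   5.9 ] w 0.0853 F [0.5 0.5 0.3]
```

```bash
python3 -m crank '{"translation":[[0,-0.9,0],[0,-0.9,0],[-1,0,3.7],[-1,0,3.7],[-1,0,3.7],[-1,0,3.7],[0,0,0],[0,0,0]],"dr":[[0,0.132,0],[0,0.132,0],[0,0,0],[0,0,0],[0,0,0],[0,0,0],[0,0,0],[0,0,0]],"gripper":[1,1,1,1,1,1,1,1]}'; python3 - <<'E'
from h import *
c=cap("wrist");cases(c)
plan(.4282,-.1857,.1,-9.2);print(manip.sense()["position"])
E
```

```text
t: 25.25
position: [0.4285, -0.1853, 0.1898]
tcp_rot: [-90.1, -0.1, -9.2]
wrist_force: [0.1, 0.4, 0.3]
width: 0.0856
blue [433. 152.] 6191 [ 603.2 -191.9   65.    91.9  -14.3] z 0.0244 mean [ 602.6 -189.2] 
green [269.  46.] 6257 [458.9 -60.4  63.6  81.3  13.2] z 0.0243 mean [458.2 -65.3] EDGE
orange [255. 173.] 5693 [ 427.9 -185.1   63.4   91.4   -9.1] z 0.0243 mean [ 428.4 -182.7] 
violet [288. 291.] 4366 [ 442.9 -339.    73.1  104.4    6.2] z 0.0043 mean [ 443.3 -335. ] 
t=25.3 q6=67 turn -0.001 rad (0.0 rows); then shift cm [-0.06  8.97  0.05], norm rows 1.8; rot [-90.08  -0.15  -9.26] w 0.0857 F [-0.4 -0.1  0.4]
[ 0.42871485 -0.18624872  0.18972108]
```

```bash
python3 -m crank '{"translation":[[-0.05,2,0.1],[0,4,0],[0,4,0],[0,3,0],[0,2,0],[0,1.2,0],[0,0.6,0],[0,0,0],[0,0,0]],"dr":[[0,0,0],[0,0,0],[0,0,0],[0,0,0],[0,0,0],[0,0,0],[0,0,0],[0,0,0],[0,0,0]],"gripper":[1,1,1,1,1,1,1,1,1]}';python3 - <<'E'
from h import *
plan(.4280,-.1853,.021,-9.2)
E
```

```text
t: 26.2
position: [0.4277, -0.1857, 0.0211]
tcp_rot: [-90.0, -0.1, -9.4]
wrist_force: [0.5, -0.2, 0.3]
width: 0.0855
t=26.2 q6=67 turn -0.003 rad (0.0 rows); then shift cm [0.02 0.01 0.04], norm rows 0.0; rot [-9.003e+01 -6.000e-02 -9.370e+00] w 0.0855 F [ 0.5 -0.2  0.3]
```

```bash
python3 -m crank '{"translation":[[0,0,0],[0,0,0],[0,0,0],[0,0,0],[0,0,0],[0,0,0],[0,0,0]],"dr":[[0,0,0],[0,0,0],[0,0,0],[0,0,0],[0,0,0],[0,0,0],[0,0,0]],"gripper":[0,0,0,0,0,0,0]}' 40; python3 -m crank '{"translation":[[0,-1,0],[0,-3,0],[0,-4,0],[0,-4,0],[0,-1,0],[0,0,0],[0,0,0]],"dr":[[0,0,0],[0,0,0],[0,0,0],[0,-0.13,0],[0,-0.134,0],[0,0,0],[0,0,0]],"gripper":[0,0,0,0,0,0,0]}';python3 - <<'E'
from h import *
c=cap("wrist");cv2.imwrite("pics/w15.png",c["frame"][:,:,::-1])
plan(.4428,-.3383,.1,5.9)
P=c["P"];h=c["hsv"]
for a,ce,m in blob(c,2,17,100,40): print(a,ce, np.nanpercentile(P[m],[2,50,98],axis=0).round(4).tolist())
E
```

```text
t: 26.9
position: [0.4278, -0.1854, 0.0216]
tcp_rot: [-90.1, -0.1, -9.3]
wrist_force: [-0.7, 0.0, 5.8]
width: 0.0631
t: 27.6
position: [0.4268, -0.1846, 0.1506]
tcp_rot: [-90.0, -0.0, 5.6]
wrist_force: [0.3, 0.4, -1.4]
width: 0.0633
t=27.6 q6=52 turn -0.004 rad (0.0 rows); then shift cm [  0.06   4.99 -15.48], norm rows 3.3; rot [-8.995e+01  7.000e-02  5.660e+00] w 0.0632 F [-0.4 -0.1 -0.6]
65 [269.81538462 163.70769231] [[0.42, -0.1393, 0.1364], [0.4286, -0.1383, 0.1394], [0.4362, -0.1376, 0.1425]]
16383 [257.06470121 245.52572789] [[0.395, -0.2227, 0.1517], [0.4257, -0.1675, 0.1532], [0.4586, -0.1387, 0.1548]]
```

View pics/w15.png

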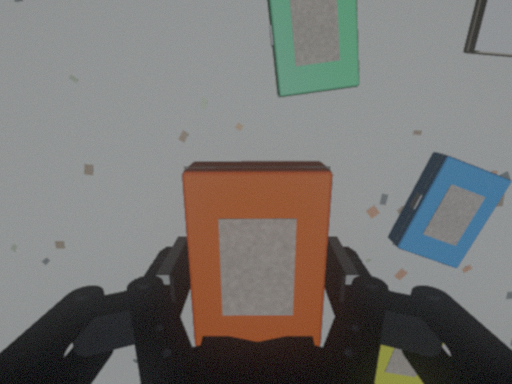

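```bash
python3 -m crank '{"translation":[[0,0,-3],[0,0,-4.5],[0,0,-4.5],[0.1,0,-3.5],[0,3,0],[0,4,0],[0,2.5,0],[0,1,0],[0,0,0],[0,0,0],[0,0,0]],"dr":[[0,-0.004,0],[0,0,0],[0,0,0],[0,0,0],[0,0,0],[0,0,0],[0,0,0],[0,0,0],[0,0,0],[0,0,0],[0,0,0]],"gripper":[0,0,0,0,0,0,0,0,0,0,0]}';python3 - <<'E'
from h import *
plan(.4428,-.3383,.0256,5.9)
c=cap("wrist");cv2.imwrite("pics/w16.png",c["frame"][:,:,::-1])
E
```

```text
t: 28.75
position: [0.4451, -0.3397, 0.0469]
tcp_rot: [-90.1, -0.1, 6.0]
wrist_force: [-0.3, -0.9, -0.9]
width: 0.0628
t=28.8 q6=39 turn 0.002 rad (0.0 rows); then shift cm [-0.21  2.13  0.16], norm rows 0.4; rot [-9.011e+01 -9.000e-02  6.010e+00] w 0.0628 F [-0.3 -0.9 -0.9]
```

View pics/w16.png

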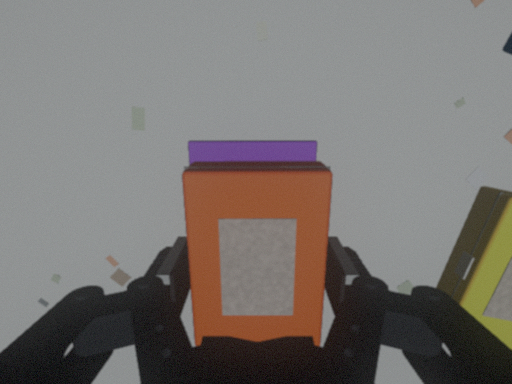

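```bash
python3 -m crank '{"translation":[[-0.2,0.5,0.15],[0,0.8,0],[0,0.4,0],[0,0,0],[0,0,0]],"dr":[[0,0,0],[0,0,0],[0,0,0],[0,0,0],[0,0,0]],"gripper":[0,0,0,0,0]}';python3 - <<'E'
from h import *
plan(.4428,-.3383,.0256,5.9)
E
python3 -m crank '{"translation":[[0,0.2,0],[0,0,0],[0,0,0]],"dr":[[0,0,0],[0,0,0],[0,0,0]],"gripper":[0,0,0]}';python3 - <<'E'
from h import *
plan(.4428,-.3383,.0256,5.9)
c=cap("wrist");cv2.imwrite("pics/w17.png",c["frame"][:,:,::-1])
E
```

```text
t: 29.3
position: [0.4419, -0.3375, 0.0283]
tcp_rot: [-90.0, 0.0, 6.0]
wrist_force: [0.2, -0.7, -0.5]
width: 0.0635
t=29.3 q6=39 turn 0.002 rad (0.0 rows); then shift cm [ 0.08  0.27 -0.09], norm rows 0.1; rot [-8.998e+01  2.000e-02  6.010e+00] w 0.0635 F [ 0.2 -0.7 -0.5]
t: 29.6
position: [0.4421, -0.3377, 0.0266]
tcp_rot: [-90.0, -0.0, 6.0]
wrist_force: [1.0, -0.3, -1.6]
width: 0.063
t=29.6 q6=39 turn 0.002 rad (0.0 rows); then shift cm [ 0.07  0.1  -0.07], norm rows 0.0; rot [-90.    -0.     6.01] w 0.0630 F [ 1.  -0.3 -1.6]
```

View pics/w17.png

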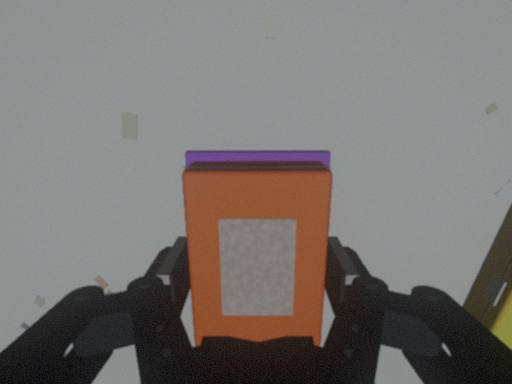

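```bash
python3 -m crank '{"translation":[[0.05,0.1,-0.05],[0,0,0],[0,0,0]],"dr":[[0,0,0],[0,0,0],[0,0,0]],"gripper":[0,0,0]}';python3 -m crank '{"translation":[[0,0.1,0],[0,0,0],[0,0,0]],"dr":[[0,0,0],[0,0,0],[0,0,0]],"gripper":[0,0,0]}'
```

```text
t: 29.95
position: [0.4427, -0.3382, 0.0257]
tcp_rot: [-90.0, -0.0, 6.0]
wrist_force: [0.1, 0.2, -0.3]
width: 0.0629
t: 30.25
position: [0.4427, -0.3382, 0.0256]
tcp_rot: [-90.0, -0.0, 6.0]
wrist_force: [-3.3, 1.6, 8.7]
width: 0.0628
```

Contact; release, back off and check.

```bash
python3 -m crank '{"translation":[[0,-0.08,0],[0,0,0],[0,0,0],[0,0,0],[0,0,0],[0,0,0],[0,0,0],[0,-2,0],[0,-4,0],[0,-5,0],[0,-4,0],[0,0,0]],"dr":[[0,0,0],[0,0,0],[0,0,0],[0,0,0],[0,0,0],[0,0,0],[0,0,0],[0,0,0],[0,0,0],[0,0,0],[0,0,0],[0,0,0]],"gripper":[0,0.76,0.78,0.82,0.9,1,1,1,1,1,1,1]}'; python3 - <<'E'
from h import *
c=cap("wrist");cv2.imwrite("pics/w18.png",c["frame"][:,:,::-1]);cases(c)
print("scene");c2=cap("scene");cases(c2)
print(manip.sense()["position"])
E
```

```text
t: 31.45
position: [0.4454, -0.3408, 0.1816]
tcp_rot: [-90.5, -0.4, 6.0]
wrist_force: [-0.5, -0.8, -0.0]
width: 0.0855
yellow [409. 197.] 5671 [ 600.3 -348.3   64.7   92.    -6.2] z 0.0245 mean [ 599.3 -345.8] 
orange [253. 171.] 6219 [ 443.3 -338.    63.3   91.4    6.4] z 0.0283 mean [ 443.  -335.5] 
scene
blue [218. 172.] 436 [ 604.  -191.    64.1   94.3  -15.4] z 0.0238 mean [ 604. -190.] 
blue [140. 225.] 313 [ 8.907e+02 -1.773e+02  5.920e+01  9.050e+01  5.000e-01] z 0.0612 mean [ 896.8 -166. ] 
green [280. 177.] 455 [458.4 -53.9  66.5  91.5  13.7] z 0.024 mean [458.9 -52.7] 
green [218. 331.] 713 [ 8.908e+02  2.205e+02  5.870e+01  8.940e+01 -4.000e-01] z 0.0616 mean [890.7 222.2] 
yellow [192. 141.] 373 [ 600.7 -346.6   64.4   96.2   -5.8] z 0.0238 mean [ 601. -346.] 
yellow [177. 273.] 605 [8.907e+02 3.070e+01 5.980e+01 1.074e+02 2.000e-01] z 0.0614 mean [891.9  25.4] 
orange [91. 41.] 125 [  619.8 -1108.7    66.3    93.7    88.3] z -0.0843 mean [  614.1 -1108.8] 
orange [231. 119.] 336 [ 444.5 -337.    65.5   93.5    6.9] z 0.0283 mean [ 444.8 -334.6] 
[ 0.44312321 -0.33855081  0.17645713]
```

View pics/w18.png

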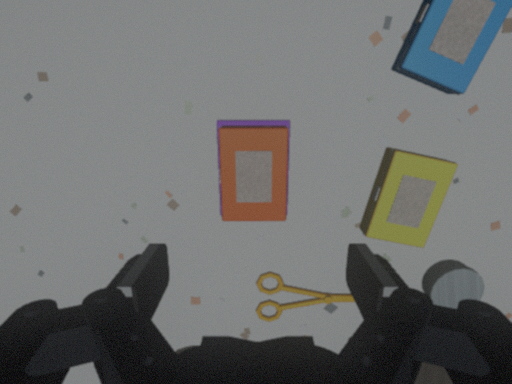

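```bash
python3 -c "
from h import *
plan(.6004,-.3483,.19,-6)"
```

```text
t=31.6 q6=39 turn 0.210 rad (1.4 rows); then shift cm [15.74 -1.35  0.67], norm rows 3.2; rot [-90.12  -0.1    6.02] w 0.0854 F [-0.4  0.8 -0.5]
```

```bash
python3 -m crank '{"translation":[[0,-0.7,0],[0,-0.7,0],[3.9,0,0.2],[3.9,0,0.2],[3.9,0,0.2],[3.9,0,0.1],[0,0,0],[0,0,0],[0,0,0]],"dr":[[0,0.105,0],[0,0.105,0],[0,0,0],[0,0,0],[0,0,0],[0,0,0],[0,0,0],[0,0,0],[0,0,0]],"gripper":[1,1,1,1,1,1,1,1,1]}'; python3 - <<'E'
from h import *
c=cap("wrist");cases(c);cv2.imwrite("pics/w19.png",c["frame"][:,:,::-1])
plan(.6004,-.3483,.021,-6);print(manip.sense()["position"])
E
```

```text
t: 32.45
position: [0.5969, -0.3469, 0.1879]
tcp_rot: [-89.9, 0.2, -6.0]
wrist_force: [-0.0, 0.4, 0.4]
width: 0.0859
yellow [261. 175.] 5722 [ 600.6 -348.    63.7   90.8   -5.9] z 0.0243 mean [ 601.1 -345.8] 
orange [102. 183.] 5873 [ 444.2 -338.7   64.6   91.9    6.4] z 0.0282 mean [ 445.1 -336.2] 
t=32.5 q6=60 turn -0.001 rad (0.0 rows); then shift cm [ 0.36 16.76 -0.08], norm rows 3.4; rot [-89.95   0.12  -6.06] w 0.0853 F [-1.   0.5 -0. ]
[ 0.59691414 -0.34716624  0.18855692]
```

View pics/w19.png

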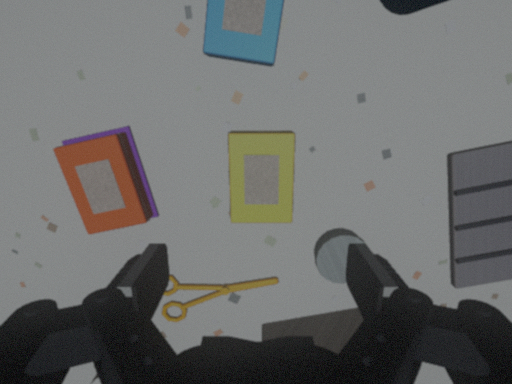

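```bash
python3 - <<'E'
from h import *
c=cap("wrist");P=c["P"]
m=(P[...,2]>.015)&(P[...,2]<.035)&(P[...,0]>.63)&(P[...,0]<.75)&(P[...,1]<-.36)&(P[...,1]>-.46)
q=P[m];print(len(q),q[:,:2].min(0),q[:,:2].max(0))
c=cap("scene");P=c["P"]
m=(P[...,2]>.045)&(P[...,2]<.14)&(P[...,0]>.5)&(P[...,0]<.75)&(P[...,1]<-.36)&(P[...,1]>-.6)
q=P[m];print(len(q),q.min(0) if len(q) else 0,q.max(0) if len(q) else 0)
m=(P[...,2]>.018)&(P[...,2]<.03)&(P[...,0]>.63)&(P[...,0]<.75)&(P[...,1]<-.36)&(P[...,1]>-.46)
q=P[m];print(len(q),q[:,:2].min(0),q[:,:2].max(0))
E
```

```text
1298 [ 0.63007191 -0.45995924] [ 0.70315431 -0.36073111]
1072 [ 0.58229594 -0.59997254  0.04527068] [ 0.72841909 -0.518822    0.11723988]
167 [ 0.63045344 -0.45955522] [ 0.70948568 -0.36176325]
```

```bash
python3 -m crank '{"translation":[[0.35,2,-0.1],[0,4,0],[0,4,0],[0,3,0],[0,2,0],[0,1.2,0],[0,0.5,0],[0,0,0],[0,0,0]],"dr":[[0,0,0],[0,0,0],[0,0,0],[0,0,0],[0,0,0],[0,0,0],[0,0,0],[0,0,0],[0,0,0]],"gripper":[1,1,1,1,1,1,1,1,1]}';python3 - <<'E'
from h import *
plan(.6006,-.3481,.021,-6)
E
python3 -m crank '{"translation":[[0,0,0],[0,0,0],[0,0,0],[0,0,0],[0,0,0],[0,0,0],[0,0,0]],"dr":[[0,0,0],[0,0,0],[0,0,0],[0,0,0],[0,0,0],[0,0,0],[0,0,0]],"gripper":[0,0,0,0,0,0,0]}' 40
```

```text
t: 33.5
position: [0.6026, -0.3495, 0.0239]
tcp_rot: [-90.1, -0.1, -6.0]
wrist_force: [-0.3, -0.3, -0.1]
width: 0.0851
t=33.5 q6=60 turn -0.000 rad (0.0 rows); then shift cm [-0.21  0.29  0.12], norm rows 0.1; rot [-90.06  -0.11  -6.02] w 0.0851 F [-0.3 -0.3 -0.1]
t: 34.2
position: [0.6027, -0.3494, 0.0239]
tcp_rot: [-90.1, -0.1, -6.0]
wrist_force: [-0.3, 1.2, 5.7]
width: 0.0627
```

```bash
python3 -m crank '{"translation":[[0,-1,0],[0,-3,0],[0,-4,0],[0,-3,0],[0,-1,0],[0,0,0],[0,0,0]],"dr":[[0,0,0],[0,0,0],[0,0,0],[0,-0.107,0],[0,-0.106,0],[0,0,0],[0,0,0]],"gripper":[0,0,0,0,0,0,0]}';python3 - <<'E'
from h import *
c=cap("wrist");cv2.imwrite("pics/w20.png",c["frame"][:,:,::-1])
plan(.4431,-.3394,.075,6.2)
E
```

```text
t: 34.9
position: [0.6015, -0.3485, 0.1421]
tcp_rot: [-90.0, 0.0, 6.1]
wrist_force: [0.2, 0.3, -1.1]
width: 0.0633
t=35.0 q6=48 turn -0.002 rad (0.0 rows); then shift cm [-15.61   6.62   2.59], norm rows 3.4; rot [-89.92   0.09   6.08] w 0.0628 F [-0.7  0.1 -2.1]
```

View pics/w20.png

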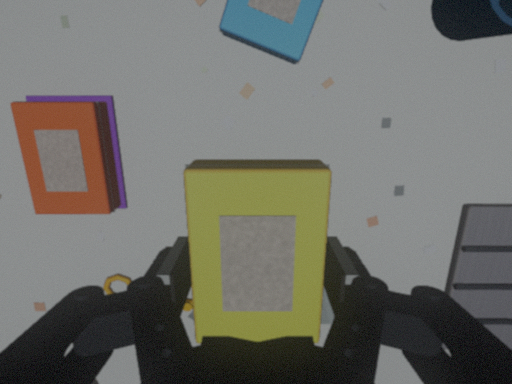

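```bash
python3 -m crank '{"translation":[[-3.9,0,0.6],[-3.9,0,0.6],[-3.9,0,0.7],[-3.9,0,0.7],[0,3,0],[0,3,0],[0,0.6,0],[0,0,0],[0,0,0],[0,0,0]],"dr":[[0,-0.002,0],[0,0,0],[0,0,0],[0,0,0],[0,0,0],[0,0,0],[0,0,0],[0,0,0],[0,0,0],[0,0,0]],"gripper":[0,0,0,0,0,0,0,0,0,0]}';python3 - <<'E'
from h import *
plan(.4431,-.3394,.0519,6.2)
E
```

```text
t: 35.95
position: [0.4449, -0.3406, 0.0775]
tcp_rot: [-90.1, -0.1, 6.3]
wrist_force: [-0.4, -0.3, 0.0]
width: 0.063
t=36.0 q6=39 turn 0.002 rad (0.0 rows); then shift cm [-0.16  2.56  0.14], norm rows 0.5; rot [-9.009e+01 -7.000e-02  6.310e+00] w 0.0630 F [-0.4 -0.3  0. ]
```

```bash
python3 -m crank '{"translation":[[-0.16,0.8,0.14],[0,0.8,0],[0,0.5,0],[0,0,0],[0,0,0],[0,0,0]],"dr":[[0,0.002,0],[0,0,0],[0,0,0],[0,0,0],[0,0,0],[0,0,0]],"gripper":[0,0,0,0,0,0]}';python3 - <<'E'
from h import *
plan(.4431,-.3394,.0519,6.2)
c=cap("wrist");cv2.imwrite("pics/w21.png",c["frame"][:,:,::-1])
E
```

```text
t: 36.55
position: [0.4424, -0.3389, 0.0555]
tcp_rot: [-90.0, -0.0, 6.2]
wrist_force: [0.6, -0.2, -0.3]
width: 0.0626
t=36.5 q6=39 turn -0.000 rad (0.0 rows); then shift cm [ 0.07  0.36 -0.06], norm rows 0.1; rot [-9.001e+01 -1.000e-02  6.190e+00] w 0.0626 F [ 0.6 -0.2 -0.3]
```

View pics/w21.png

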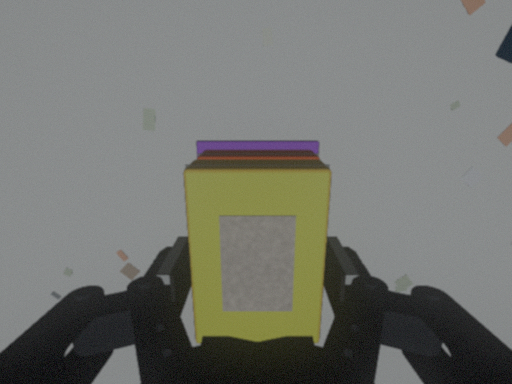

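```bash
python3 -m crank '{"translation":[[0.06,0.2,-0.05],[0,0,0],[0,0,0]],"dr":[[0,0,0],[0,0,0],[0,0,0]],"gripper":[0,0,0]}';python3 -m crank '{"translation":[[0,0.1,0],[0,0,0],[0,0,0]],"dr":[[0,0,0],[0,0,0],[0,0,0]],"gripper":[0,0,0]}';python3 -m crank '{"translation":[[0,0.1,0],[0,0,0],[0,0,0]],"dr":[[0,0,0],[0,0,0],[0,0,0]],"gripper":[0,0,0]}'
```

```text
t: 36.9
position: [0.4428, -0.3392, 0.0534]
tcp_rot: [-90.0, 0.0, 6.2]
wrist_force: [0.1, -0.6, -0.8]
width: 0.063
t: 37.2
position: [0.4428, -0.3392, 0.0524]
tcp_rot: [-90.0, 0.0, 6.2]
wrist_force: [-0.1, 0.2, -1.3]
width: 0.0627
t: 37.5
position: [0.4429, -0.3393, 0.0519]
tcp_rot: [-90.0, -0.0, 6.2]
wrist_force: [-1.9, 1.9, 6.0]
width: 0.0628
```

```bash
python3 -m crank '{"translation":[[0,-0.07,0],[0,0,0],[0,0,0],[0,0,0],[0,0,0],[0,0,0],[0,0,0],[0,-2,0],[0,-4,0],[0,-5,0],[0,-3.8,0],[0,0,0]],"dr":[[0,0,0],[0,0,0],[0,0,0],[0,0,0],[0,0,0],[0,0,0],[0,0,0],[0,0,0],[0,0,0],[0,0,0],[0,0,0],[0,0,0]],"gripper":[0,0.76,0.78,0.82,0.9,1,1,1,1,1,1,1]}'; python3 -m crank '{"translation":[[0,0,0],[0,0,0]],"dr":[[0,0,0],[0,0,0]],"gripper":[1,1]}';python3 - <<'E'
from h import *
c=cap("wrist");cv2.imwrite("pics/w22.png",c["frame"][:,:,::-1]);cases(c)
print("scene");c2=cap("scene");cases(c2)
plan(.6035,-.1915,.19,-14.5)
E
```

```text
t: 38.7
position: [0.4455, -0.3418, 0.2061]
tcp_rot: [-90.5, -0.4, 6.2]
wrist_force: [0.4, -0.2, 0.6]
width: 0.0854
t: 38.9
position: [0.4421, -0.3385, 0.1987]
tcp_rot: [-89.9, 0.1, 6.2]
wrist_force: [-0.5, 0.9, -0.3]
width: 0.0853
blue [446.  47.] 6685 [ 602.4 -193.8   65.7   88.3  -14. ] z 0.0244 mean [ 601.9 -198. ] EDGE
yellow [258. 178.] 6428 [ 443.4 -338.5   63.6   91.2    6.3] z 0.0523 mean [ 443.2 -335.9] 
yellow [297. 293.] 1257 [ 512.7 -494.7   64.   113.5   77.9] z 0.0064 mean [ 505.7 -483.6] 
scene
blue [218. 172.] 426 [ 604.2 -189.8   63.9   95.   -14.3] z 0.0241 mean [ 604.6 -189.1] 
blue [140. 226.] 275 [ 892.3 -171.9   57.   102.     1.8] z 0.0613 mean [ 898.5 -163.9] 
green [280. 177.] 432 [458.1 -53.4  66.   92.   12.8] z 0.0242 mean [459.  -51.7] 
green [218. 330.] 688 [ 8.910e+02  2.214e+02  5.890e+01  8.940e+01 -1.000e-01] z 0.0617 mean [891.5 221.4] 
yellow [231. 115.] 341 [ 444.  -338.    66.    96.     4.8] z 0.0518 mean [ 444.8 -336.1] 
yellow [177. 273.] 601 [ 8.909e+02  3.090e+01  5.940e+01  1.062e+02 -2.000e-01] z 0.0614 mean [891.8  26. ] 
orange [116.  28.] 120 [  495.7 -1116.2    56.7    98.9   -89.1] z -0.0843 mean [  495.9 -1119. ] 
t=39.0 q6=39 turn 0.361 rad (2.4 rows); then shift cm [11.96  0.83 18.26], norm rows 4.4; rot [-89.85   0.12   6.19] w 0.0856 F [-0.4 -0.6  0.7]
```

View pics/w22.png

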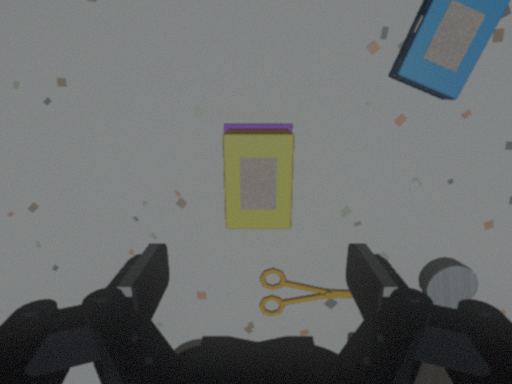

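Yellow sits flush on orange at (443.4, −338.5), 6.3°. Next blue.

```bash
python3 -m crank '{"translation":[[0,0.3,0],[0,0.3,0],[0,0.3,0],[2.3,0,3.6],[2.4,0,3.6],[2.4,0,3.7],[2.4,0,3.7],[2.4,0,3.7],[0,0,0],[0,0,0],[0,0,0]],"dr":[[0,0.12,0],[0,0.12,0],[0,0.121,0],[0,0,0],[0,0,0],[0,0,0],[0,0,0],[0,0,0],[0,0,0],[0,0,0],[0,0,0]],"gripper":[1,1,1,1,1,1,1,1,1,1,1]}'; python3 - <<'E'
from h import *
c=cap("wrist");cases(c);cv2.imwrite("pics/w23.png",c["frame"][:,:,::-1])
plan(.6032,-.1915,.021,-14.4);print(manip.sense()["position"])
E
```

```text
t: 40.1
position: [0.6027, -0.1922, 0.19]
tcp_rot: [-90.0, 0.1, -14.5]
wrist_force: [0.2, 0.2, -0.3]
width: 0.0856
blue [258. 173.] 5709 [ 603.4 -191.8   63.5   91.3  -14.4] z 0.0243 mean [ 604.1 -189.6] 
green [65. 70.] 7767 [458.4 -55.6  65.   91.9  13.2] z 0.0241 mean [459.6 -53.9] 
t=40.1 q6=80 turn -0.003 rad (0.0 rows); then shift cm [ 0.02 16.93  0.12], norm rows 3.4; rot [-90.     0.1  -14.58] w 0.0852 F [-1.   0.7  1.5]
[ 0.60266264 -0.19260938  0.19032973]
```

```bash
python3 -m crank '{"translation":[[0,2,0.05],[0,4,0],[0,4,0],[0,3,0],[0,1.2,0],[0,0,0],[0,0,0]],"dr":[[0,0,0],[0,0,0],[0,0,0],[0,0,0],[0,0,0],[0,0,0],[0,0,0]],"gripper":[1,1,1,1,1,1,1]}';python3 - <<'E'
from h import *
plan(.6034,-.1918,.021,-14.4)
E
```

```text
t: 40.85
position: [0.6045, -0.1924, 0.0504]
tcp_rot: [-90.0, -0.1, -14.6]
wrist_force: [0.4, -0.1, -0.9]
width: 0.0853
t=40.9 q6=80 turn -0.003 rad (0.0 rows); then shift cm [-0.13  2.94  0.03], norm rows 0.6; rot [-90.02  -0.1  -14.55] w 0.0853 F [ 0.4 -0.1 -0.9]
```

```bash
python3 -m crank '{"translation":[[-0.1,1,0.03],[0,1,0],[0,0.9,0],[0,0,0],[0,0,0],[0,0,0]],"dr":[[0,-0.003,0],[0,0,0],[0,0,0],[0,0,0],[0,0,0],[0,0,0]],"gripper":[1,1,1,1,1,1]}';python3 - <<'E'
from h import *
plan(.6034,-.1918,.021,-14.4)
E
python3 -m crank '{"translation":[[0,0,0],[0,0,0],[0,0,0],[0,0,0],[0,0,0],[0,0,0],[0,0,0]],"dr":[[0,0,0],[0,0,0],[0,0,0],[0,0,0],[0,0,0],[0,0,0],[0,0,0]],"gripper":[0,0,0,0,0,0,0]}' 40;python3 - <<'E'
from h import *
plan(.6034,-.1918,.021,-14.4)
E
```

```text
t: 41.45
position: [0.6033, -0.1908, 0.0203]
tcp_rot: [-90.0, -0.0, -14.3]
wrist_force: [0.3, 0.1, 0.2]
width: 0.0855
t=41.5 q6=80 turn 0.001 rad (0.0 rows); then shift cm [ 0.03 -0.07 -0.09], norm rows 0.0; rot [-9.000e+01 -2.000e-02 -1.432e+01] w 0.0855 F [0.3 0.1 0.2]
t: 42.15
position: [0.6036, -0.191, 0.0207]
tcp_rot: [-90.0, -0.1, -14.3]
wrist_force: [-0.4, 0.8, 5.3]
width: 0.0633
t=42.1 q6=80 turn 0.001 rad (0.0 rows); then shift cm [ 0.   -0.03 -0.08], norm rows 0.0; rot [-9.001e+01 -7.000e-02 -1.432e+01] w 0.0633 F [-0.4  0.8  5.3]
```

```bash
python3 -m crank '{"translation":[[0,-1,0],[0,-3,0],[0,-4,0],[0,-3,0],[0,-2,0],[0,-1,0],[0,0,0],[0,0,0]],"dr":[[0,0,0],[0,0,0],[0,0,0],[0,-0.119,0],[0,-0.12,0],[0,-0.119,0],[0,0,0],[0,0,0]],"gripper":[0,0,0,0,0,0,0,0]}';python3 - <<'E'
from h import *
c=cap("wrist");cv2.imwrite("pics/w24.png",c["frame"][:,:,::-1])
plan(.4431,-.3375,.1,6.2)
E
```

```text
t: 42.95
position: [0.6026, -0.1906, 0.1597]
tcp_rot: [-90.0, 0.0, 6.0]
wrist_force: [0.2, -1.0, -1.0]
width: 0.0632
t=43.0 q6=60 turn -0.002 rad (0.0 rows); then shift cm [-17.42   5.91 -12.89], norm rows 4.5; rot [-89.95   0.09   6.07] w 0.0627 F [ 0.1 -0.  -1. ]
```

View pics/w24.png

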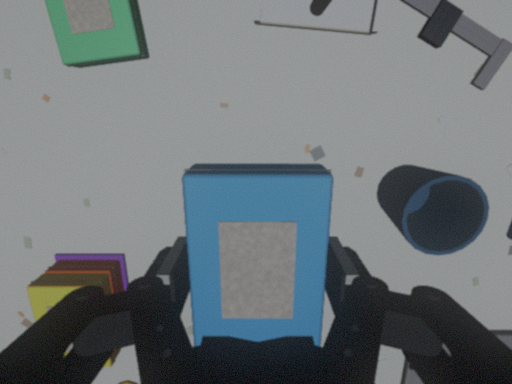

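```bash
python3 -m crank '{"translation":[[-3.5,0,-2.6],[-3.5,0,-2.6],[-3.5,0,-2.6],[-3.5,0,-2.6],[-3.5,0,-2.6],[0,3,0],[0,2.8,0],[0,0,0],[0,0,0],[0,0,0]],"dr":[[0,-0.002,0],[0,0,0],[0,0,0],[0,0,0],[0,0,0],[0,0,0],[0,0,0],[0,0,0],[0,0,0],[0,0,0]],"gripper":[0,0,0,0,0,0,0,0,0,0]}';python3 - <<'E'
from h import *
plan(.4431,-.3375,.0727,6.2)
E
```

```text
t: 44.0
position: [0.4441, -0.3394, 0.103]
tcp_rot: [-90.1, -0.0, 6.3]
wrist_force: [0.2, 0.1, -0.1]
width: 0.0628
t=44.0 q6=39 turn 0.002 rad (0.0 rows); then shift cm [-0.08  3.03  0.2 ], norm rows 0.6; rot [-9.005e+01 -4.000e-02  6.310e+00] w 0.0628 F [ 0.2  0.1 -0.1]
```

```bash
python3 -m crank '{"translation":[[-0.06,1,0.16],[0,1,0],[0,0.6,0],[0,0,0],[0,0,0],[0,0,0]],"dr":[[0,0.002,0],[0,0,0],[0,0,0],[0,0,0],[0,0,0],[0,0,0]],"gripper":[0,0,0,0,0,0]}';python3 - <<'E'
from h import *
plan(.4431,-.3375,.0727,6.2)
E
python3 -m crank '{"translation":[[0,0,0],[0,0,0]],"dr":[[0,0,0],[0,0,0]],"gripper":[0,0]}'
```

```text
t: 44.6
position: [0.4427, -0.3378, 0.0763]
tcp_rot: [-90.0, -0.0, 6.2]
wrist_force: [0.1, 0.1, -1.0]
width: 0.0632
t=44.6 q6=39 turn -0.000 rad (0.0 rows); then shift cm [0.04 0.36 0.03], norm rows 0.1; rot [-9.002e+01 -1.000e-02  6.180e+00] w 0.0632 F [ 0.1  0.1 -1. ]
t: 44.8
position: [0.4428, -0.3379, 0.0764]
tcp_rot: [-90.0, -0.0, 6.2]
wrist_force: [0.3, -0.4, -0.9]
width: 0.063
```

```bash
python3 -m crank '{"translation":[[0.03,0.25,0.03],[0,0,0],[0,0,0]],"dr":[[0,0,0],[0,0,0],[0,0,0]],"gripper":[0,0,0]}';python3 -m crank '{"translation":[[0,0.1,0],[0,0,0],[0,0,0]],"dr":[[0,0,0],[0,0,0],[0,0,0]],"gripper":[0,0,0]}';python3 -m crank '{"translation":[[0,0.1,0],[0,0,0],[0,0,0]],"dr":[[0,0,0],[0,0,0],[0,0,0]],"gripper":[0,0,0]}'
```

```text
t: 45.1
position: [0.4428, -0.3372, 0.0735]
tcp_rot: [-90.0, 0.0, 6.2]
wrist_force: [-0.9, -0.0, -0.8]
width: 0.0631
t: 45.4
position: [0.4429, -0.3374, 0.0727]
tcp_rot: [-90.0, -0.0, 6.2]
wrist_force: [-0.4, 1.1, 0.9]
width: 0.063
t: 45.7
position: [0.4429, -0.3374, 0.0727]
tcp_rot: [-90.0, -0.0, 6.2]
wrist_force: [-3.1, 1.6, 8.1]
width: 0.0629
```

```bash
python3 -m crank '{"translation":[[0,-0.08,0],[0,0,0],[0,0,0],[0,0,0],[0,0,0],[0,0,0],[0,0,0],[0,-2,0],[0,-4,0],[0,-5,0],[0,-3.8,0],[0,0,0]],"dr":[[0,0,0],[0,0,0],[0,0,0],[0,0,0],[0,0,0],[0,0,0],[0,0,0],[0,0,0],[0,0,0],[0,0,0],[0,0,0],[0,0,0]],"gripper":[0,0.76,0.78,0.82,0.9,1,1,1,1,1,1,1]}'; python3 -m crank '{"translation":[[0,0,0],[0,0,0]],"dr":[[0,0,0],[0,0,0]],"gripper":[1,1]}';python3 - <<'E'
from h import *
c=cap("wrist");cv2.imwrite("pics/w25.png",c["frame"][:,:,::-1]);cases(c)
print("scene");c2=cap("scene");cases(c2)
plan(.4585,-.055,.19,13)
E
```

```text
t: 46.9
position: [0.4454, -0.3398, 0.2264]
tcp_rot: [-90.5, -0.4, 6.2]
wrist_force: [1.8, -0.6, 0.6]
width: 0.085
t: 47.1
position: [0.4422, -0.3366, 0.219]
tcp_rot: [-89.9, 0.1, 6.2]
wrist_force: [0.2, -0.5, -0.6]
width: 0.0858
blue [258. 180.] 6541 [ 443.6 -338.2   63.6   91.7    6.1] z 0.0763 mean [ 443.3 -335.6] 
yellow [296. 285.] 1169 [ 511.7 -473.    64.   114.   -68.2] z 0.0064 mean [ 506.8 -483.6] 
scene
blue [230. 110.] 369 [ 444.5 -336.    65.3   95.6    6.5] z 0.076 mean [ 445.5 -335.2] 
blue [140. 225.] 306 [ 892.  -171.8   58.8  100.2    2.7] z 0.0609 mean [ 896.8 -164.3] 
green [280. 177.] 440 [459.3 -53.5  66.5  92.6  12.1] z 0.0239 mean [459.  -52.1] 
green [217. 330.] 708 [891.2 221.1  59.7  89.8   0. ] z 0.0613 mean [891.4 222.5] 
yellow [177. 273.] 584 [ 8.910e+02  3.130e+01  5.850e+01  1.065e+02 -4.000e-01] z 0.0611 mean [891.7  26.5] 
t=47.2 q6=39 turn -0.119 rad (0.8 rows); then shift cm [ 7.94  2.86 27.06], norm rows 5.7; rot [-89.85   0.12   6.19] w 0.0852 F [ 1.2  0.3 -1. ]
```

View pics/w25.png

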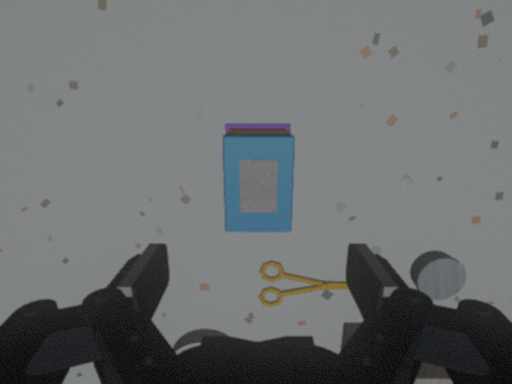

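Blue is flush at (443.6, −338.2), 6.1°. Last: green.

```bash
python3 -m crank '{"translation":[[0,0,0],[1.3,0.2,4.5],[1.3,0.5,4.5],[1.3,0.5,4.5],[1.3,0.5,4.5],[1.3,0.5,4.5],[1.4,0.5,4.5],[0,0,0],[0,0,0],[0,0,0]],"dr":[[0,-0.119,0],[0,0,0],[0,0,0],[0,0,0],[0,0,0],[0,0,0],[0,0,0],[0,0,0],[0,0,0],[0,0,0]],"gripper":[1,1,1,1,1,1,1,1,1,1]}'; python3 - <<'E'
from h import *
c=cap("wrist");cases(c);cv2.imwrite("pics/w26.png",c["frame"][:,:,::-1])
plan(.4585,-.055,.05,13.2);print(manip.sense()["position"])
E
```

```text
t: 48.2
position: [0.459, -0.0572, 0.1929]
tcp_rot: [-90.0, 0.0, 13.0]
wrist_force: [0.4, -0.4, 0.5]
width: 0.0854
green [256. 170.] 5667 [458.  -54.8  63.8  91.8  13. ] z 0.0243 mean [457.5 -52.5] 
t=48.2 q6=61 turn -0.005 rad (0.0 rows); then shift cm [1.000e-02 1.431e+01 2.700e-01], norm rows 2.9; rot [-9.001e+01  3.000e-02  1.290e+01] w 0.0853 F [ 0.3 -0.  -0. ]
[ 0.4590613  -0.05761466  0.19307994]
```

```bash
python3 -m crank '{"translation":[[-0.05,2,0.25],[0,4,0],[0,4,0],[0,3,0],[0,1.3,0],[0,0,0],[0,0,0]],"dr":[[0,0,0],[0,0,0],[0,0,0],[0,0,0],[0,0,0],[0,0,0],[0,0,0]],"gripper":[1,1,1,1,1,1,1]}';python3 - <<'E'
from h import *
plan(.4580,-.0548,.021,13)
E
```

```text
t: 48.95
position: [0.4582, -0.0553, 0.0505]
tcp_rot: [-90.0, 0.0, 12.9]
wrist_force: [-0.4, 0.3, 0.4]
width: 0.0847
t=49.0 q6=61 turn -0.002 rad (0.0 rows); then shift cm [-0.01  2.95  0.05], norm rows 0.6; rot [-9.000e+01  1.000e-02  1.288e+01] w 0.0847 F [-0.4  0.3  0.4]
```

```bash
python3 -m crank '{"translation":[[0,1,0.03],[0,1,0],[0,0.9,0],[0,0,0],[0,0,0],[0,0,0]],"dr":[[0,0,0],[0,0,0],[0,0,0],[0,0,0],[0,0,0],[0,0,0]],"gripper":[1,1,1,1,1,1]}';python3 -m crank '{"translation":[[0,0,0],[0,0,0],[0,0,0],[0,0,0],[0,0,0],[0,0,0],[0,0,0]],"dr":[[0,0,0],[0,0,0],[0,0,0],[0,0,0],[0,0,0],[0,0,0],[0,0,0]],"gripper":[0,0,0,0,0,0,0]}' 40;python3 - <<'E'
from h import *
plan(.4580,-.0548,.021,13)
E
```

```text
t: 49.55
position: [0.4581, -0.0538, 0.0215]
tcp_rot: [-90.0, -0.0, 13.0]
wrist_force: [-0.5, 0.4, 0.2]
width: 0.0856
t: 50.25
position: [0.4582, -0.0539, 0.0219]
tcp_rot: [-90.0, -0.0, 13.0]
wrist_force: [-1.1, 1.2, 5.0]
width: 0.0633
t=50.2 q6=61 turn 0.000 rad (0.0 rows); then shift cm [-0.04  0.09 -0.08], norm rows 0.0; rot [-9.002e+01 -4.000e-02  1.301e+01] w 0.0633 F [-1.1  1.2  5. ]
```

```bash
python3 -m crank '{"translation":[[0,-1,0],[0,-3,0],[0,-4,0],[0,-4,0],[0,-2.5,0],[0,-0.5,0],[0,0,0],[0,0,0]],"dr":[[0,0,0],[0,0,0],[0,0,0],[0,0,0],[0,0.06,0],[0,0.059,0],[0,0,0],[0,0,0]],"gripper":[0,0,0,0,0,0,0,0]}';python3 - <<'E'
from h import *
c=cap("wrist");cv2.imwrite("pics/w27.png",c["frame"][:,:,::-1])
plan(.4432,-.3375,.125,6.2)
E
```

```text
t: 51.05
position: [0.4576, -0.0537, 0.1713]
tcp_rot: [-90.0, 0.0, 6.3]
wrist_force: [-0.2, 0.4, -1.9]
width: 0.0629
t=51.1 q6=68 turn 0.001 rad (0.0 rows); then shift cm [ -4.46   4.59 -28.07], norm rows 5.8; rot [-8.997e+01  7.000e-02  6.250e+00] w 0.0628 F [-0.5 -0.5 -1. ]
```

View pics/w27.png

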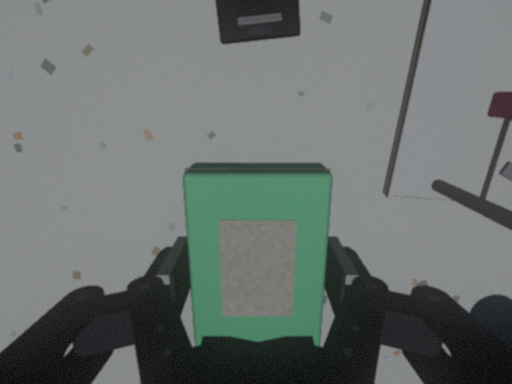

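```bash
python3 -m crank '{"translation":[[-0.7,0,-4.5],[-0.7,0,-4.7],[-0.7,0,-4.7],[-0.8,0,-4.7],[-0.8,0,-4.7],[-0.7,0,-4.6],[0,2.5,0],[0,2,0],[0,0,0],[0,0,0],[0,0,0]],"dr":[[0,0,0],[0,0,0],[0,0,0],[0,0,0],[0,0,0],[0,0,0],[0,0,0],[0,0,0],[0,0,0],[0,0,0],[0,0,0]],"gripper":[0,0,0,0,0,0,0,0,0,0,0]}';python3 - <<'E'
from h import *
plan(.4432,-.3375,.0979,6.2)
E
```

```text
t: 52.2
position: [0.4448, -0.336, 0.1271]
tcp_rot: [-90.0, -0.0, 6.2]
wrist_force: [0.6, 0.3, -0.6]
width: 0.0633
t=52.2 q6=39 turn 0.001 rad (0.0 rows); then shift cm [-0.17  2.92 -0.13], norm rows 0.6; rot [-9.004e+01 -3.000e-02  6.230e+00] w 0.0633 F [ 0.6  0.3 -0.6]
```

```bash
python3 -m crank '{"translation":[[-0.14,1,-0.13],[0,1,0],[0,0.5,0],[0,0,0],[0,0,0],[0,0,0]],"dr":[[0,0,0],[0,0,0],[0,0,0],[0,0,0],[0,0,0],[0,0,0]],"gripper":[0,0,0,0,0,0]}';python3 - <<'E'
from h import *
plan(.4432,-.3375,.0979,6.2)
c=cap("wrist");cv2.imwrite("pics/w28.png",c["frame"][:,:,::-1])
E
```

```text
t: 52.8
position: [0.4432, -0.3376, 0.1017]
tcp_rot: [-90.0, -0.0, 6.2]
wrist_force: [1.2, 0.9, -1.5]
width: 0.0629
t=52.8 q6=39 turn -0.000 rad (0.0 rows); then shift cm [-0.    0.38  0.01], norm rows 0.1; rot [-9.002e+01 -2.000e-02  6.190e+00] w 0.0629 F [ 1.2  0.9 -1.5]
```

View pics/w28.png

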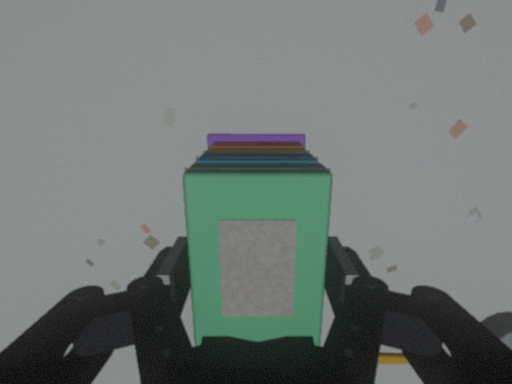

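```bash
python3 -m crank '{"translation":[[0,0.25,0],[0,0,0],[0,0,0]],"dr":[[0,0,0],[0,0,0],[0,0,0]],"gripper":[0,0,0]}';python3 -m crank '{"translation":[[0,0.1,0],[0,0,0],[0,0,0]],"dr":[[0,0,0],[0,0,0],[0,0,0]],"gripper":[0,0,0]}';python3 -m crank '{"translation":[[0,0.1,0],[0,0,0],[0,0,0]],"dr":[[0,0,0],[0,0,0],[0,0,0]],"gripper":[0,0,0]}'
```

```text
t: 53.15
position: [0.443, -0.3374, 0.0989]
tcp_rot: [-90.0, 0.0, 6.2]
wrist_force: [-0.1, 0.1, -1.4]
width: 0.0627
t: 53.45
position: [0.4431, -0.3375, 0.098]
tcp_rot: [-90.0, -0.0, 6.2]
wrist_force: [-0.1, -0.2, -0.2]
width: 0.063
t: 53.75
position: [0.4431, -0.3375, 0.0979]
tcp_rot: [-90.0, -0.0, 6.2]
wrist_force: [-1.2, 2.6, 7.2]
width: 0.0628
```

```bash
python3 -m crank '{"translation":[[0,-0.08,0],[0,0,0],[0,0,0],[0,0,0],[0,0,0],[0,0,0],[0,0,0],[0,-2,0],[0,-4,0],[0,-5,0],[0,-3.8,0],[0,0,0]],"dr":[[0,0,0],[0,0,0],[0,0,0],[0,0,0],[0,0,0],[0,0,0],[0,0,0],[0,0,0],[0,0,0],[0,0,0],[0,0,0],[0,0,0]],"gripper":[0,0.76,0.78,0.82,0.9,1,1,1,1,1,1,1]}'; python3 -m crank '{"translation":[[0,0,0],[0,0,0]],"dr":[[0,0,0],[0,0,0]],"gripper":[1,1]}';python3 - <<'E'
from h import *
c=cap("wrist");cv2.imwrite("pics/w29.png",c["frame"][:,:,::-1]);cases(c)
c=cap("scene");cv2.imwrite("pics/sc29.png",c["frame"][:,:,::-1])
c=cap("side");cv2.imwrite("pics/s29.png",cv2.resize(c["frame"][120:340,150:400,::-1],None,fx=3,fy=2.7))
E
```

```text
t: 54.95
position: [0.4454, -0.3397, 0.2518]
tcp_rot: [-90.5, -0.4, 6.2]
wrist_force: [1.0, -0.1, 0.3]
width: 0.0856
t: 55.15
position: [0.4423, -0.3368, 0.2443]
tcp_rot: [-89.9, 0.1, 6.2]
wrist_force: [-0.2, 0.2, -0.8]
width: 0.0853
green [258. 180.] 6524 [ 443.9 -338.5   63.4   91.9    6.1] z 0.1003 mean [ 443.6 -335.8]
```

View pics/w29.png

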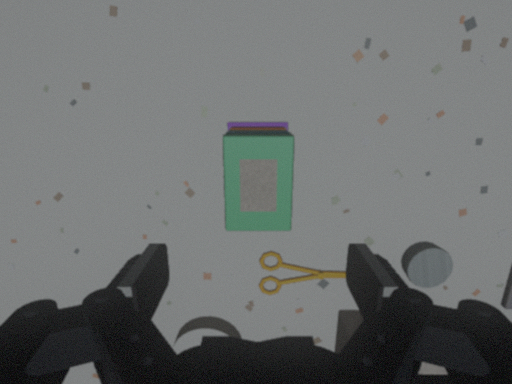

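View pics/sc29.png

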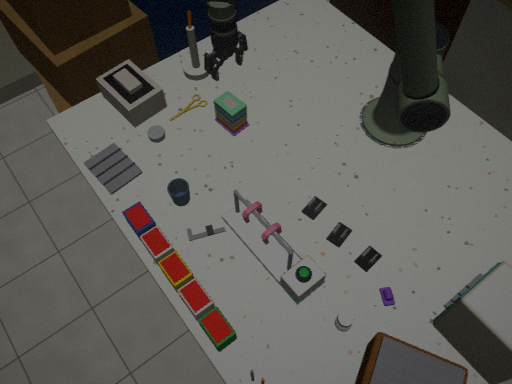

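View pics/s29.png

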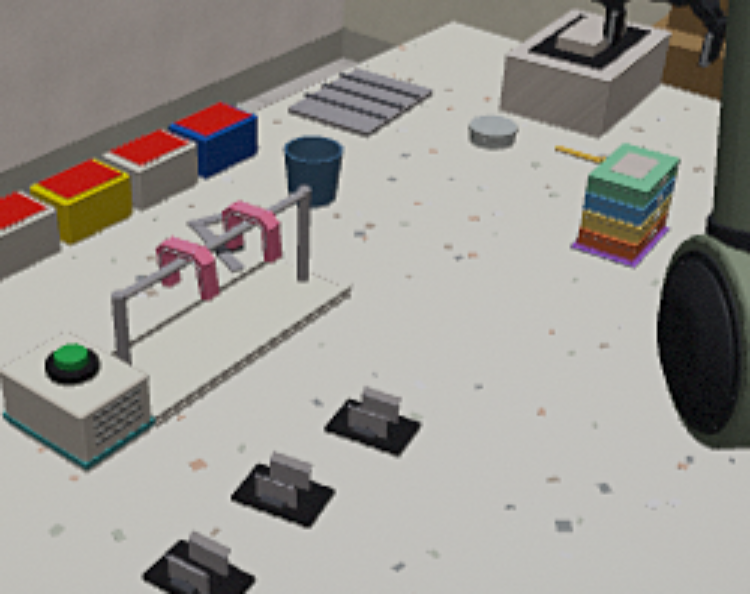

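```bash
python3 -m crank '{"translation":[[0,-1,0],[0,0,0],[0,0,0],[0,0,0],[0,0,0],[0,0,0],[0,0,0],[0,0,0],[0,0,0],[0,0,0],[0,0,0],[0,0,0]],"dr":[[0,0,0],[0,0,0],[0,0,0],[0,0,0],[0,0,0],[0,0,0],[0,0,0],[0,0,0],[0,0,0],[0,0,0],[0,0,0],[0,0,0]],"gripper":[1,1,1,1,1,1,1,1,1,1,1,1]}'; python3 - <<'E'
from h import *
c=cap("wrist");cases(c)
c=cap("scene");P=c["P"]
for a,ce,m in blob(c,160,179,60,40):
    q=P[m];q=q[q[:,2]>.128]
    if len(q)>10: print("hung",np.round(rect(q),1),np.percentile(q[:,2],90))
manip.sign_off()
E
```

```text
t: 56.5
position: [0.443, -0.3374, 0.2557]
tcp_rot: [-90.0, -0.0, 6.2]
wrist_force: [-0.8, 0.4, 0.0]
width: 0.085
green [257. 176.] 6087 [ 443.8 -338.    63.6   91.5    6.3] z 0.1003 mean [ 443.6 -335.6] 
hung [635.6  36.1  17.5  55.8  89.6] 0.13947346957800666
hung [632.1 120.3  15.4  54.9 -88.2] 0.13960612171232986
the job is handed in; nothing more can be done
```

The job is done and handed in at about 56.5 s on the robot's clock. I got no verdict back, so these are my own last checks.

- **Retainers:** only two were present; the third holder was empty. Both hang astride the drying bar, about 84 mm apart and clear of the posts. Their tops are at about 139 mm, against 137 mm expected, which is within the camera's accuracy.
- **Start button:** I pressed it after both retainers were hanging. It stopped at full travel, with force rising to 18 N against the stop and no further movement.
- **Cases:** all four are stacked on the pad, from the bottom: orange, yellow, blue, green. Each case measured within about 1 mm and 0.5° of the pad's centre and direction. The top of the stack is at 100 mm, as expected.
- **Other objects:** the arm touched none of them, and none had visibly moved in the last pictures. I did not measure their positions.
- **Knocked case:** I saw no case move on its own.

No check failed. The overhead and wrist cameras differed by 1–2 mm, which is within their calibration.

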